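Re-tension the cam lever mould clamp

TASK

The bar clamp holds the mould too slackly: its foot does not reach the backing board. Flip the cam lever fully open, turn the four-armed adjusting knob clockwise until the clamp's foot just touches the board, then flip the lever fully closed again so that the foot presses the board down. Leave the board and mould where they lie and do not disturb the things round about.

Things in the scene. Friction and masses are not known exactly. Their poses are not given: they have to be found in the camera images.
- clamp: the bar clamp, standing fixed on the table: a dark steel bed 170 (x) x 280 (y) mm, top 16 mm above the table; on it a hinge post (at y = +110 mm) and a cam stud (at y = -110 mm) that carry an aluminium bridge bar across, 36 mm wide, along y, its top 98 mm above the table with the lever closed. Origin on the table under the middle of the bed; z up; x and y along the bed.
- lever (a joint): angle of the cam lever (steel rod with a black ball end) over the bridge's -y end, rad: 0 = fully closed, lying level and pointing along the clamp's -x; it swings up and over about the clamp's y axis to 2.5 = fully open, pointing to the clamp's +x and 37 degrees above level. It is stiff (about 0.2 N m) and stays where it is left. Opening it lets the bridge rise at that end; at the foot the whole flip makes 4 mm (evenly over the angle).
- lever_pivot (a point): the pivot axis of the cam lever, 120.5 mm above the table; its axis runs along the clamp's y. The lever is a steel rod 11 to 15 mm thick that ends in a black ball, 26 mm across, centred 80 mm from here.
- lever_grip (a point): centre of the black ball at the lever's end, 26 mm across, 80 mm from the pivot.
- knob (a joint): angle of the adjusting knob, rad, growing clockwise seen from above (0 to 3.6). One turn lowers the screw and its foot by 20 mm (3.18 mm per rad). Friction 0.12 N m; it stays where it is left.
- knob_grip (a point): centre of the black four-armed (cross-shaped) adjusting knob above the middle of the bridge: 54 mm across each pair of arms, arms 24 mm wide and 24 mm tall (12 mm above and below this point), underside about 24 mm above the bridge with the knob at 0, and sinking as it is turned. With knob angle 0 the arms lie along the clamp's x and y. It tilts by up to 0.04 rad with the bridge.
- foot_face (a point): centre of the flat underside of the clamp's rubber foot, 22 mm across its flat face (32 mm at its widest), under the bridge on the screw's axis. It does not turn with the knob.
- foot (a joint): how far the foot is pushed up into its spring, m: 0 when free, stop at 0.008; spring 4 N per mm. Just touching the board with the lever open gives 4 mm (16 N) with the lever closed.
- board_top (a point): centre of the top face of the loose plywood backing board, 130 x 130 x 12 mm, lying on the mould about 43 mm above the table. The foot comes down on its middle.
- grid_mould: white grid-shaped casting mould, 140 x 140 x 15 mm, lying loose on the bed under the board; origin at the centre of its underside.
- tape_roll: bystander: roll of masking tape lying flat, 100 mm across, 24 mm high; origin at the centre of its underside.
- stick: bystander: wooden mixing stick 18 x 150 x 9 mm lying on the table; origin at the centre of its underside.
- cup: bystander: small terracotta-coloured cup, 84 mm across, 60 mm high; origin at the centre of its underside.

How it is judged:
By the outcome, as a careful person would: the job done as asked, in the order asked, and still so for the second after the job is handed in, with the robot touching nothing.
It also fails if it takes over 72 s, if anything falls off the work surface, if the arm or the gripper's body presses on something with over 40 N, if the wrist force passes 120 N, or if a joint passes its speed limit or range.

ROBOT

A 7-joint arm with a two-finger parallel gripper is mounted at the origin on a cart in front of the work surface, level with it; the furniture and walls round the work are solid. World frame = base frame: x ahead of the robot, y to its left, z up, the work surface at z = 0. Lengths are in m, angles in rad, forces in N, time in s.
With the tool pointing down it reaches from about 0.35 to 0.9 m from the base axis. Payload 8.1 kg.
Tool frame: the origin (TCP) lies between the finger pads; the fingertips stand 19 mm ahead of it and the grasp point (between the pads) is the TCP; y points along the fingers, x is the direction in which the jaws open and shut, and the axes are right-handed (so a half turn about y gives the same grasp; the last joint's range is limited). The gripper opens to 92 mm and grips with 3 to 60 N. Pads are 19 mm wide; open, the fingers measure 130 mm over their backs; the gripper's body (75 mm by 190 mm) begins 47 mm behind the grasp point.
Start: joints at [-1.256, 0.434, 0.025, 1.573, -0.012, 1.134, -0.075], TCP at [0.254, 0.571, 0.246] pointing down, gripper open.
Joint ranges: [-2.62, 2.62], [-0.44, 2.09], [-1.27, 1.32], [0.08, 2.57], [-1.32, 4.46], [0.12, 2], [-2.74, 2.74]. Speed limits (rad/s): [2.22, 2.22, 3.01, 3.01, 3.14, 3.14, 3.14].

INTERFACE

Orientations are given as a rotation vector (axis times angle).
In Python, from cell import arm gives the robot as it stands.
- The arm moves only by the tool move_arm, never from a script. Its argument "series" is a list of rows, each an object of numbers: "x", "y", "z": the shift along the tool's x, y, z in cm; "rx", "ry", "rz": the turn, a rotation vector about the tool's x, y, z in rad. In form: [{"x": .., "y": .., "z": .., "rx": .., "ry": .., "rz": ..}, ...]. A call has 1 to 12 rows; each row shifts and turns the pose as measured when the row begins, along the tool's axes as they then stand; what a row does not reach is not made up. A row lasts 1/8 s, in which the tool goes at most 62.5 mm and 10.7 degrees, less where a joint would pass 70% of its speed; a pose out of reach is approached as far as the arm can. A call is refused whole if a number of a shift passes 6.25 or a number of a turn 0.188, either way. A call with a gripper value outside its range is refused whole. "jaw" is the finger opening in cm, from 0 to 9.18, set as the call begins (left out, the last holds). The fingers move at their own pace and stop on an object; "newtons" is the grip in N (left out, the last holds). Time passes only in rows, so rows that do not move let the fingers close. It gives the time, the measured TCP pose, the force and the opening at its end, in the units of the state.
- arm.observe(): the state, without advancing time (a new reading comes with each control period).
- arm.get_image(name): name is "side" or "top"; returns the picture (480x640x3 uint8, blue, green, red); there is no depth.
- arm.camera_params(name): a dict with "K" (3x3 intrinsics, pixels), "k1" (the pictures are not rectified: a ray, as slopes to the right and down, at radius r is drawn at 1 + k1 r^2 times it, then the intrinsics apply), "R" (3x3) and "t" (3): a world point X has camera coordinates R X + t. Camera axes: x right, y down, z forward; pixel columns grow to the right and rows downward; lengths in m; the calibration is good to about 2 mm. A picture is of the moment at which its call begins. camera_params takes no time and is no camera call.
- arm.sign_off(): hands the job in, once; it reports no verdict.
The state is a dict: "clock": time; "joints": joint angles; "dq": joint speeds; "joint_efforts": joint torques, N m; "position": TCP position; "ee_rot": TCP orientation; "force": force on the tool from outside, world axes, zero at the start; "ft_torque": the same for the moment, N m; "width": opening from 0.0 (shut) to 1.0 (fully open).
Only numpy, scipy, OpenCV 4.12 (cv2) and the standard library are available. Lean on these libraries where they do the work, as an engineer would, in place of code of your own. Each camera call takes 0.05 s, during which the arm holds its last target.

## Working session

There is one attempt and no reset: what is moved stays moved. The work goes in short steps, Python scripts to look and compute and a tool call to move; the robot and the scene stay as the last step left them, time stands still between calls to the robot, and variables do not carry over. Pictures are saved under pics/ and viewed, and the job is handed in when it is done.

Besides the shell and the picture viewer there is one more tool, called after "Emit:" as name([rows], argument=value, ...), one row to a line, values as JSON. move_arm: Moves the arm, as the interface text tells. Its arguments: {"type":"object","properties":{"series":{"type":"array","items":{"type":"object","properties":{"x":{"type":"number"},"y":{"type":"number"},"z":{"type":"number"},"rx":{"type":"number"},"ry":{"type":"number"},"rz":{"type":"number"}}}},"jaw":{"type":"number"},"newtons":{"type":"number"}},"required":["series"]}

```bash
mkdir -p pics; ls
python3 - <<'E'
from cell import arm
import cv2
s=arm.observe(); print(s)
for n in("side","top"):
    cv2.imwrite(f"pics/{n}0.png",arm.get_image(n)); print(n,arm.camera_params(n))
E
```

```text
pics
{'clock': 0.0, 'joints': array([-1.25558435,  0.43524541,  0.02498115,  1.57410994, -0.01156705,
        1.13401228, -0.07503935]), 'dq': array([-0.0002101 , -0.00036385, -0.0020201 , -0.00120388, -0.00362231,
        0.00108048,  0.00117451]), 'joint_efforts': array([-9.93490175e-04, -6.67865753e+01,  9.84255932e-01, -3.14463723e+01,
       -6.07044459e-02,  4.28433577e-02,  1.52923294e-04]), 'position': array([0.25346532, 0.57075625, 0.24492616]), 'ee_rot': array([-1.37942981, -0.89526686,  0.89733893]), 'force': array([-0.31372255, -0.31990232,  0.40970617]), 'ft_torque': array([ 0.02732386,  0.01160863, -0.00684595]), 'width': 1.0002134363285158}
side {'K': array([[488.17848022,   0.        , 322.89325035],
       [  0.        , 488.17848022, 245.3148664 ],
       [  0.        ,   0.        ,   1.        ]]), 'k1': -0.09007968022458313, 'R': array([[ 0.81345938, -0.5815597 , -0.00849421],
       [-0.23168551, -0.31060644, -0.92187063],
       [ 0.53348445,  0.7518723 , -0.38740468]]), 't': array([-0.48221005,  0.19746662,  0.87745304])}
top {'K': array([[498.22724557,   0.        , 318.08023058],
       [  0.        , 498.22724557, 239.84407905],
       [  0.        ,   0.        ,   1.        ]]), 'k1': 0.022071422483163503, 'R': array([[-0.01201458, -0.99948628, -0.02971238],
       [-0.9875172 ,  0.0165273 , -0.15664172],
       [ 0.15705232,  0.0274595 , -0.98720846]]), 't': array([-0.03115755,  0.51891123,  1.21680075])}
```

View pics/side0.png

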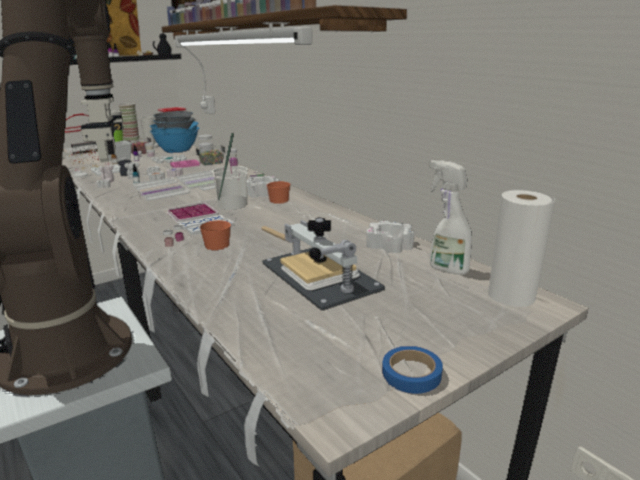

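View pics/top0.png

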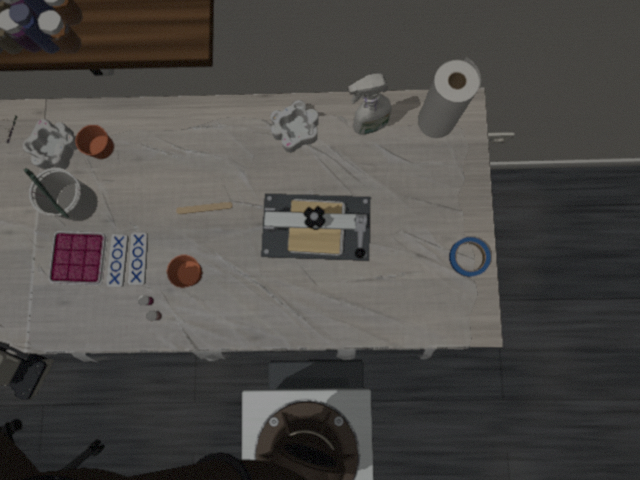

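Run:
```python
from cell import arm
from scipy.spatial.transform import Rotation as R
print(R.from_rotvec(arm.observe()['ee_rot']).as_matrix().round(3))
```

```text
[[ 0.406 -0.    -0.914]
 [ 0.914 -0.001  0.406]
 [-0.001 -1.    -0.   ]]
```

```bash
cat > h.py <<'E'
import numpy as np, cv2
from scipy.optimize import brentq, least_squares
from scipy.spatial.transform import Rotation as Rot
from cell import arm
P={n:arm.camera_params(n) for n in("side","top")}
def D(n): return np.array([P[n]['k1'],0,0,0,0])
def ray(n,uv):
    # undistort: drawn = s*(1+k1 r^2), opencv model with k1 identical
    p=cv2.undistortPoints(np.array([[uv]],float),P[n]['K'],D(n))[0,0]
    R=P[n]['R'];t=P[n]['t']
    d=R.T@np.array([p[0],p[1],1]); return -R.T@t, d/np.linalg.norm(d)
def plane(n,uv,z):
    c,d=ray(n,uv); return c+d*(z-c[2])/d[2]
def two(a,b):
    A=np.zeros((3,3));y=np.zeros(3);L=[]
    for n,uv in(("side",a),("top",b)):
        c,d=ray(n,uv);M=np.eye(3)-np.outer(d,d);A+=M;y+=M@c
    X=np.linalg.solve(A,y); return X
def proj(n,X):
    return cv2.projectPoints(np.array(X,float).reshape(-1,1,3),cv2.Rodrigues(P[n]['R'])[0],P[n]['t'],P[n]['K'],D(n))[0][:,0]
def crop(n,img,x0,y0,w,h,f,name):
    c=cv2.resize(img[y0:y0+h,x0:x0+w],None,fx=f,fy=f,interpolation=cv2.INTER_CUBIC)
    for i in range(0,w,10):
        cv2.line(c,(i*f,0),(i*f,6 if (x0+i)%50 else 16),(0,0,255),1)
    for i in range(0,h,10):
        cv2.line(c,(0,i*f),(6 if (y0+i)%50 else 16,i*f),(0,0,255),1)
    cv2.imwrite(name,c)
E
python3 - <<'E'
from h import *
crop("side",cv2.imread("pics/side0.png"),255,205,135,105,5,"pics/s0c.png")
crop("top",cv2.imread("pics/top0.png"),250,180,130,90,6,"pics/t0c.png")
E
```

```text
(no output)
```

View pics/s0c.png

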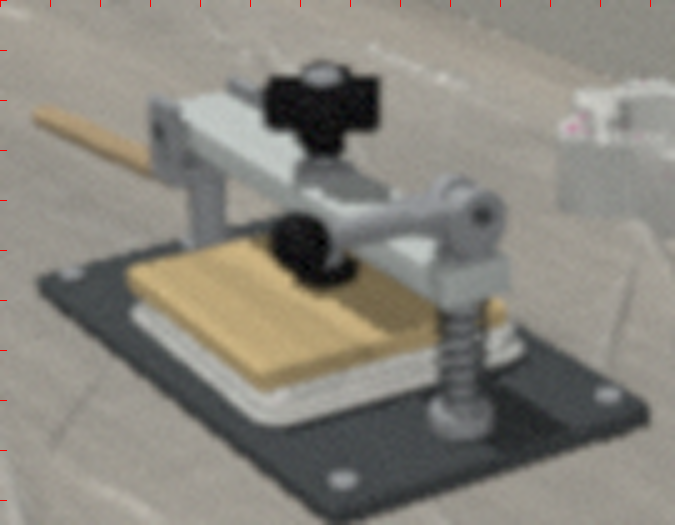

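View pics/t0c.png

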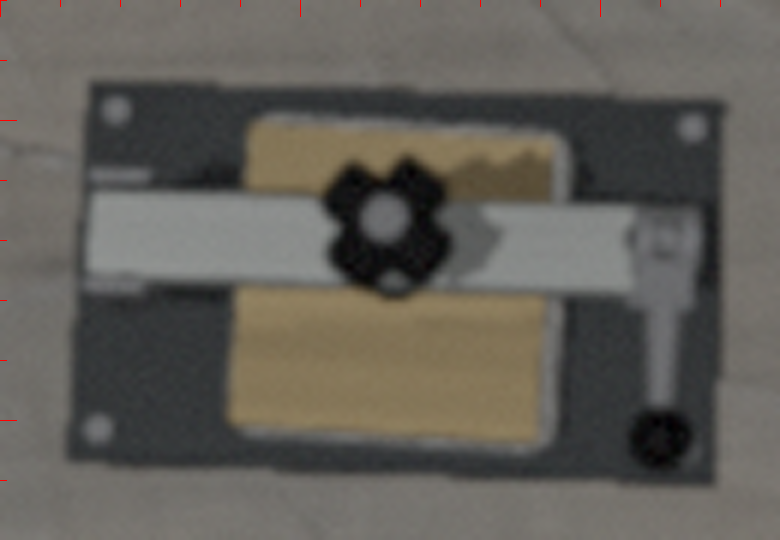

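Run:
```python
from h import *
for n in P: print(n,"cam",(-P[n]['R'].T@P[n]['t']).round(3))
T=[(265.3,193.7),(370.7,197),(369,260.7),(261.2,256.7)]
W=np.array([plane("top",p,.016)[:2] for p in T]);print(W.round(4))
c=W.mean(0)
print("c",c,[np.linalg.norm(W[i]-W[(i+1)%4]).round(4) for i in range(4)])
for a,b in((0,1),(3,2),(3,0),(2,1)):
    d=W[a]-W[b];print(np.arctan2(d[1],d[0]))
S=[(262.6,261.6),(385,287.5),(322,309)]
for p in S: print(plane("side",p,.016).round(4))
def s(u,v): return (255+u/5,205+v/5)
def t(u,v): return (250+u/6,180+v/6)
print("ball",two(s(302,246),t(659,438)), plane("top",t(659,438),.1205), )
print("knobtop",two(s(323,74),t(385,217)))
print("pivot approx",plane("top",t(665,240),.1205))
```

```text
side cam [-0.03  -0.879  0.518]
top cam [ 0.321 -0.073  1.282]
[[ 0.647   0.0989]
 [ 0.6328 -0.1761]
 [ 0.4663 -0.167 ]
 [ 0.4809  0.1087]]
c [ 0.55674328 -0.03390098] [np.float64(0.2753), np.float64(0.1667), np.float64(0.2761), np.float64(0.1663)]
1.5191940244395552
1.5179010178018968
3.08257382974497
3.087269811429106
[0.4814 0.0998 0.016 ]
[ 0.6312 -0.1814  0.016 ]
[ 0.4657 -0.1748  0.016 ]
ball [ 0.47405089 -0.13915674  0.12232078] [ 0.47280662 -0.13838011  0.1205    ]
knobtop [ 0.5588622 -0.0340163  0.1468682]
pivot approx [ 0.55157353 -0.14272157  0.1205    ]
```

The top view shows the bed's corners at (265,194), (371,197), (369,261) and (261,257), so the clamp is at about (0.557, -0.034) with yaw about -0.053. The lever ball is at (360,253), about (0.472, -0.139, 0.121). The knob is at (314,216) with its arms near 45°. The foot is hidden behind the ball in the side view. First I go above the ball.

Emit:
move_arm([
  {"x": -4.6,"z": -4.0},
  {"x": -4.6,"z": -4.0},
  {"x": -4.6,"z": -4.0},
  {"x": -4.6,"z": -4.0},
  {"x": -4.6,"z": -4.0},
  {"x": -4.6,"z": -4.0},
  {"x": -4.6,"z": -4.0},
  {"x": -4.6,"z": -4.0},
  {"x": -4.6,"z": -4.0},
  {"x": -4.6,"z": -4.0},
  {"x": -4.6,"z": -4.0},
  {"x": -4.6,"z": -4.0},
], jaw=6, newtons=12)

```text
invalid input
```

```bash
cat >> h.py <<'E'
C=np.array([0.5567,-0.034]); YAW=-0.053
XC=np.array([np.cos(YAW),np.sin(YAW),0]);YC=np.array([-np.sin(YAW),np.cos(YAW),0])
def cl(x,y,z): return np.array([C[0],C[1],0])+x*XC+y*YC+np.array([0,0,z])
def to(target=None,yaw=None):
    s=arm.observe(); R=Rot.from_rotvec(s['ee_rot']); M=R.as_matrix()
    print("t",round(s['clock'],2),"pos",s['position'].round(4),"yaw",np.arctan2(M[1,0],M[0,0]).round(3),"F",s['force'].round(1),"T",s['ft_torque'].round(2),"w",round(s['width']*9.18,2),"q",s['joints'].round(2))
    if target is not None: print(" shift cm in tool",(M.T@(np.array(target)-s['position'])*100).round(2))
    if yaw is not None:
        G=np.array([[np.cos(yaw),0,-np.sin(yaw)],[np.sin(yaw),0,np.cos(yaw)],[0,-1,0]])
        # columns: x=(c,s,0), y=down, z=x cross y
        print(" turn rotvec tool",Rot.from_matrix(M.T@G).as_rotvec().round(3))
E
python3 - <<'E'
from h import *
print(cl(-.08,-.11,.1205))
to(cl(-.08,-.11,.22),1.518)
E
```

```text
[ 0.47098506 -0.13960753  0.1205    ]
t 0.1 pos [0.2535 0.5708 0.245 ] yaw 1.153 F [0.3 0.5 0.6] T [ 0.01 -0.   -0.01] w 9.14 q [-1.26  0.44  0.03  1.57 -0.01  1.13 -0.08]
 shift cm in tool [-56.1    2.59 -48.71]
 turn rotvec tool [-0.    -0.365 -0.001]
```

Emit:
move_arm([
  {"x": -4.6,"y": 0,"z": -4.0,"rx": 0,"ry": 0,"rz": 0},
  {"x": -4.6,"y": 0,"z": -4.0,"rx": 0,"ry": 0,"rz": 0},
  {"x": -4.6,"y": 0,"z": -4.0,"rx": 0,"ry": 0,"rz": 0},
  {"x": -4.6,"y": 0,"z": -4.0,"rx": 0,"ry": 0,"rz": 0},
  {"x": -4.6,"y": 0,"z": -4.0,"rx": 0,"ry": 0,"rz": 0},
  {"x": -4.6,"y": 0,"z": -4.0,"rx": 0,"ry": 0,"rz": 0},
  {"x": -4.6,"y": 0,"z": -4.0,"rx": 0,"ry": 0,"rz": 0},
  {"x": -4.6,"y": 0,"z": -4.0,"rx": 0,"ry": 0,"rz": 0},
  {"x": -4.6,"y": 0,"z": -4.0,"rx": 0,"ry": 0,"rz": 0},
  {"x": -4.6,"y": 0,"z": -4.0,"rx": 0,"ry": 0,"rz": 0},
], jaw=6, newtons=12)

```text
clock: 1.35
position: [0.4345, -0.0229, 0.2434]
ee_rot: [-1.376, -0.901, 0.904]
force: [1.3, -0.2, -0.4]
width: 0.652
```

Run:
```python
from h import *
to(cl(-.08,-.11,.22),1.518)
```

```text
t 1.35 pos [ 0.4345 -0.0229  0.2434] yaw 1.161 F [ 1.3 -0.2 -0.4] T [ 0.03 -0.09  0.02] w 5.99 q [-0.44  0.12  0.42  2.04 -0.06  1.    1.16]
 shift cm in tool [-9.25  2.34 -8.  ]
 turn rotvec tool [-0.001 -0.357 -0.001]
```

Emit:
move_arm([
  {"x": -4.6,"y": 0,"z": -4.0,"rx": 0,"ry": 0,"rz": 0},
  {"x": -4.6,"y": 0,"z": -4.0,"rx": 0,"ry": 0,"rz": 0},
  {"x": 0,"y": 0,"z": 0,"rx": 0,"ry": -0.18,"rz": 0},
  {"x": 0,"y": 0,"z": 0,"rx": 0,"ry": -0.18,"rz": 0},
  {"x": 0,"y": 0,"z": 0,"rx": 0,"ry": 0,"rz": 0},
])

```text
clock: 1.98
position: [0.4711, -0.1484, 0.2428]
ee_rot: [-1.233, -1.17, 1.176]
force: [0.7, 0.1, -0.6]
width: 0.652
```

Run:
```python
from h import *
to(cl(-.08,-.11,.1205),1.518)
crop("top",arm.get_image("top"),230,160,200,150,4,"pics/t1.png")
crop("side",arm.get_image("side"),230,140,200,150,4,"pics/s1.png")
```

```text
t 1.98 pos [ 0.4711 -0.1484  0.2428] yaw 1.521 F [ 0.7  0.1 -0.6] T [ 0.02 -0.01  0.02] w 5.98 q [-0.18  0.23  0.45  1.92 -0.11  1.02  1.85]
 shift cm in tool [ 0.92 12.22  0.04]
 turn rotvec tool [-0.002  0.003 -0.003]
```

View pics/t1.png

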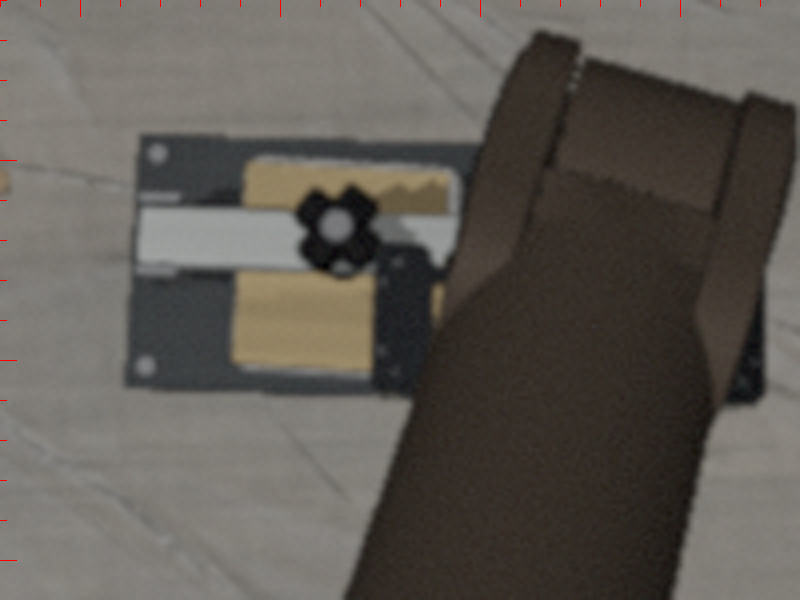

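View pics/s1.png

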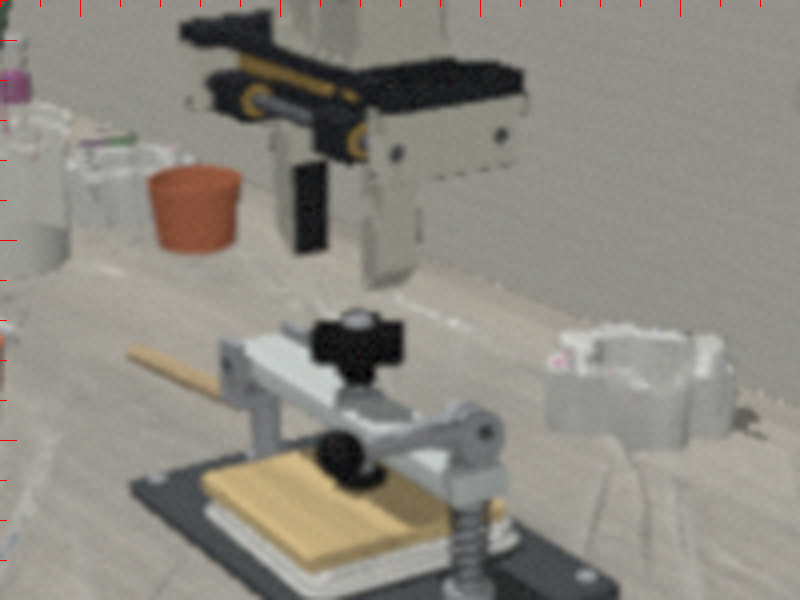

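The side view shows the fingers open and lined up above the ball, which is at crop (340,455). The +y end of the body clears the knob, so I descend.

Emit:
move_arm([
  {"x": 0.45,"y": 4,"z": 0,"rx": 0,"ry": 0,"rz": 0},
  {"x": 0.45,"y": 4,"z": 0,"rx": 0,"ry": 0,"rz": 0},
  {"x": 0,"y": 2.5,"z": 0,"rx": 0,"ry": 0,"rz": 0},
  {"x": 0,"y": 1.5,"z": 0,"rx": 0,"ry": 0,"rz": 0},
  {"x": 0,"y": 0,"z": 0,"rx": 0,"ry": 0,"rz": 0},
])

```text
clock: 2.7
position: [0.4726, -0.1366, 0.1201]
ee_rot: [-1.242, -1.16, 1.162]
force: [-0.1, -0.5, 0.8]
width: 0.654
```

Run:
```python
from h import *
to(cl(-.08,-.11,.1205),1.518)
crop("side",arm.get_image("side"),230,140,200,150,4,"pics/s2.png")
```

```text
t 2.7 pos [ 0.4726 -0.1366  0.1201] yaw 1.505 F [-0.1 -0.5  0.8] T [-0.07  0.02 -0.06] w 6.0 q [-0.14  0.39  0.4   2.06 -0.22  0.73  1.91]
 shift cm in tool [-0.31 -0.04  0.14]
 turn rotvec tool [ 0.001 -0.013 -0.003]
```

View pics/s2.png

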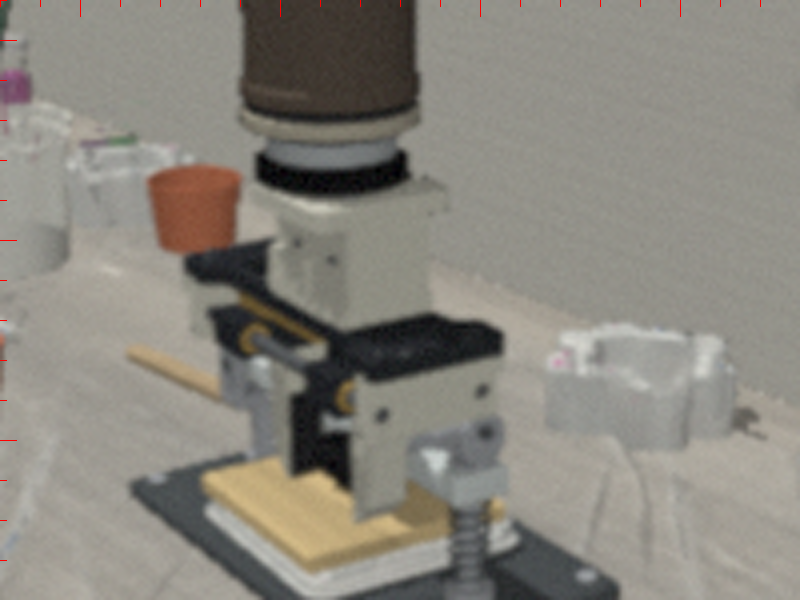

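The ball sits between the fingers, so I correct by about 3 mm and grip.

Emit:
move_arm([
  {"x": -0.25,"y": 0,"z": 0.1,"rx": 0,"ry": -0.01,"rz": 0},
  {"x": 0,"y": 0,"z": 0,"rx": 0,"ry": 0,"rz": 0},
])

```text
clock: 3.0
position: [0.4728, -0.1393, 0.1223]
ee_rot: [-1.241, -1.169, 1.168]
force: [-0.2, 0.1, -0.8]
width: 0.653
```

Emit:
move_arm([
  {"x": 0,"y": 0,"z": 0,"rx": 0,"ry": 0,"rz": 0},
  {"x": 0,"y": 0,"z": 0,"rx": 0,"ry": 0,"rz": 0},
  {"x": 0,"y": 0,"z": 0,"rx": 0,"ry": 0,"rz": 0},
  {"x": 0,"y": 0,"z": 0,"rx": 0,"ry": 0,"rz": 0},
], jaw=1.0, newtons=20)

```text
clock: 3.5
position: [0.4734, -0.1367, 0.1231]
ee_rot: [-1.238, -1.172, 1.166]
force: [1.5, 17.3, 2.2]
width: 0.269
```

Run:
```python
from h import *
to(cl(-.08,-.11,.1205),1.518)
```

```text
t 3.5 pos [ 0.4734 -0.1367  0.1231] yaw 1.516 F [ 1.5 17.3  2.2] T [ 3.42 -0.27 -0.01] w 2.47 q [-0.13  0.38  0.4   2.06 -0.22  0.73  1.92]
 shift cm in tool [-0.31  0.26  0.23]
 turn rotvec tool [ 0.005 -0.002  0.001]
```

Emit:
move_arm([
  {"x": 0.2,"y": -0.6,"z": 0,"rx": 0,"ry": 0,"rz": 0},
  {"x": 0,"y": -0.6,"z": -0.1,"rx": 0,"ry": 0,"rz": 0},
  {"x": 0,"y": -1.2,"z": -0.3,"rx": 0,"ry": 0,"rz": 0},
  {"x": 0,"y": -1.1,"z": -0.45,"rx": 0,"ry": 0,"rz": 0},
])

```text
clock: 4.0
position: [0.4821, -0.1364, 0.1592]
ee_rot: [-1.24, -1.17, 1.167]
force: [4.3, -0.5, -7.0]
width: 0.266
```

```bash
cat >> h.py <<'E'
PIV=np.array([0.5525,-0.143,0.1205])
def lever(th): return PIV+.08*(-np.cos(th)*XC+np.array([0,0,np.sin(th)]))
def th():
    p=arm.observe()['position']-PIV
    a=p@XC; print("theta",np.arctan2(p[2],-a).round(3),"r",np.hypot(a,p[2]).round(4),"y off",(p@YC).round(4))
def plan(ths):
    s=arm.observe();M=Rot.from_rotvec(s['ee_rot']).as_matrix();p=s['position']
    for t in ths:
        q=lever(t);print(t,(M.T@(q-p)*100).round(2));p=q
E
python3 - <<'E'
from h import *
to();th();plan([.5,.65,.8,.95,1.1,1.25])
E
```

```text
t 4.0 pos [ 0.4821 -0.1364  0.1592] yaw 1.515 F [ 4.3 -0.5 -7. ] T [-0.04 -0.76 -0.04] w 2.44 q [-0.16  0.34  0.42  2.01 -0.19  0.82  1.88]
theta 0.502 r 0.0805 y off 0.0028
0.5 [-0.28  0.04 -0.04]
0.65 [ 0.   -1.   -0.66]
0.8 [ 0.   -0.89 -0.8 ]
0.95 [ 0.   -0.76 -0.92]
1.1 [ 0.   -0.62 -1.03]
1.25 [ 0.   -0.46 -1.11]
```

Emit:
move_arm([
  {"x": 0,"y": -1.0,"z": -0.65,"rx": 0,"ry": 0,"rz": 0},
  {"x": 0,"y": -0.9,"z": -0.8,"rx": 0,"ry": 0,"rz": 0},
  {"x": 0,"y": -0.75,"z": -0.9,"rx": 0,"ry": 0,"rz": 0},
  {"x": 0,"y": -0.6,"z": -1.0,"rx": 0,"ry": 0,"rz": 0},
  {"x": 0,"y": -0.45,"z": -1.1,"rx": 0,"ry": 0,"rz": 0},
])

```text
clock: 4.62
position: [0.5273, -0.1388, 0.199]
ee_rot: [-1.237, -1.168, 1.168]
force: [-0.6, -0.7, -3.4]
width: 0.271
```

Run:
```python
from h import *
to();th();plan([1.2,1.35,1.5,1.65,1.8,1.95,2.1])
```

```text
t 4.62 pos [ 0.5273 -0.1388  0.199 ] yaw 1.514 F [-0.6 -0.7 -3.4] T [-0.    0.56  0.02] w 2.48 q [-0.17  0.36  0.43  1.86 -0.18  0.96  1.86]
theta 1.258 r 0.0825 y off 0.0029
1.2 [-0.29  0.39  0.36]
1.35 [ 0.   -0.35 -1.15]
1.5 [ 0.   -0.17 -1.19]
1.65 [ 0.    0.01 -1.2 ]
1.8 [ 0.    0.19 -1.18]
1.95 [ 0.    0.36 -1.14]
2.1 [ 0.    0.53 -1.08]
```

Emit:
move_arm([
  {"x": 0,"y": -0.2,"z": -1.1,"rx": 0,"ry": 0,"rz": 0},
  {"x": 0,"y": 0.0,"z": -1.2,"rx": 0,"ry": 0,"rz": 0},
  {"x": 0,"y": 0.15,"z": -1.2,"rx": 0,"ry": 0,"rz": 0},
  {"x": 0,"y": 0.3,"z": -1.15,"rx": 0,"ry": 0,"rz": 0},
  {"x": 0,"y": 0.45,"z": -1.1,"rx": 0,"ry": 0,"rz": 0},
])

```text
clock: 5.25
position: [0.591, -0.1422, 0.1953]
ee_rot: [-1.24, -1.172, 1.165]
force: [-3.5, 0.5, 1.4]
width: 0.267
```

Run:
```python
from h import *
to();th();plan([2.0,2.1,2.2,2.3,2.4,2.5,2.55])
```

```text
t 5.25 pos [ 0.591  -0.1422  0.1953] yaw 1.515 F [-3.5  0.5  1.4] T [0.06 0.69 0.03] w 2.45 q [-0.14  0.46  0.42  1.71 -0.22  1.01  1.87]
theta 2.045 r 0.0841 y off 0.0029
2.0 [-0.29  0.2   0.51]
2.1 [ 0.    0.37 -0.71]
2.2 [ 0.    0.44 -0.67]
2.3 [ 0.    0.51 -0.62]
2.4 [ 0.    0.57 -0.57]
2.5 [ 0.    0.62 -0.51]
2.55 [ 0.    0.33 -0.23]
```

Emit:
move_arm([
  {"x": 0,"y": 0.6,"z": -0.95,"rx": 0,"ry": 0,"rz": 0},
  {"x": 0,"y": 0.75,"z": -0.85,"rx": 0,"ry": 0,"rz": 0},
  {"x": 0,"y": 0.85,"z": -0.75,"rx": 0,"ry": 0,"rz": 0},
  {"x": 0,"y": 0.65,"z": -0.5,"rx": 0,"ry": 0,"rz": 0},
])

```text
clock: 5.75
position: [0.6252, -0.1441, 0.1664]
ee_rot: [-1.241, -1.174, 1.165]
force: [-14.0, 3.0, 28.5]
width: 0.272
```

Run:
```python
from h import *
to();th()
```

```text
t 5.75 pos [ 0.6252 -0.1441  0.1664] yaw 1.515 F [-14.    3.   28.5] T [ 0.84  3.04 -0.04] w 2.5 q [-0.12  0.55  0.41  1.66 -0.25  0.98  1.88]
theta 2.579 r 0.0859 y off 0.0028
```

Emit:
move_arm([
  {"x": 0,"y": -0.1,"z": 0.1,"rx": 0,"ry": 0,"rz": 0},
  {"x": 0,"y": 0,"z": 0,"rx": 0,"ry": 0,"rz": 0},
  {"x": 0,"y": 0,"z": 0,"rx": 0,"ry": 0,"rz": 0},
  {"x": 0,"y": -3,"z": 0,"rx": 0,"ry": 0,"rz": 0},
  {"x": 0,"y": -4,"z": 0,"rx": 0,"ry": 0,"rz": 0},
  {"x": 0,"y": -4,"z": 0,"rx": 0,"ry": 0,"rz": 0},
  {"x": 0,"y": 0,"z": 0,"rx": 0,"ry": 0,"rz": 0},
], jaw=6)

```text
clock: 6.62
position: [0.6223, -0.1437, 0.2769]
ee_rot: [-1.238, -1.17, 1.167]
force: [0.2, -0.6, -0.7]
width: 0.655
```

Run:
```python
from h import *
to()
i=arm.get_image("side");cv2.imwrite("pics/s3f.png",i)
crop("side",i,255,190,135,115,5,"pics/s3.png")
i=arm.get_image("top");cv2.imwrite("pics/t3f.png",i)
crop("top",i,250,180,130,90,6,"pics/t3.png")
```

```text
t 6.62 pos [ 0.6223 -0.1437  0.2769] yaw 1.515 F [ 0.2 -0.6 -0.7] T [ 0.   -0.02  0.04] w 6.01 q [-0.15  0.45  0.44  1.52 -0.2   1.21  1.84]
```

View pics/s3.png

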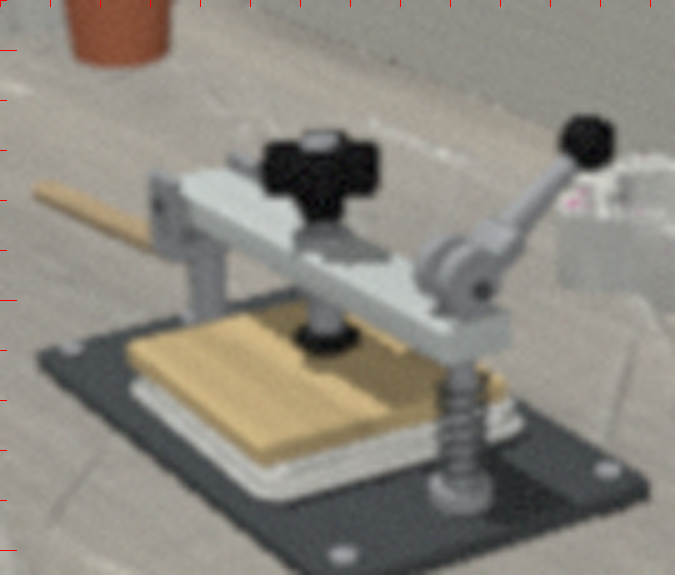

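View pics/t3.png

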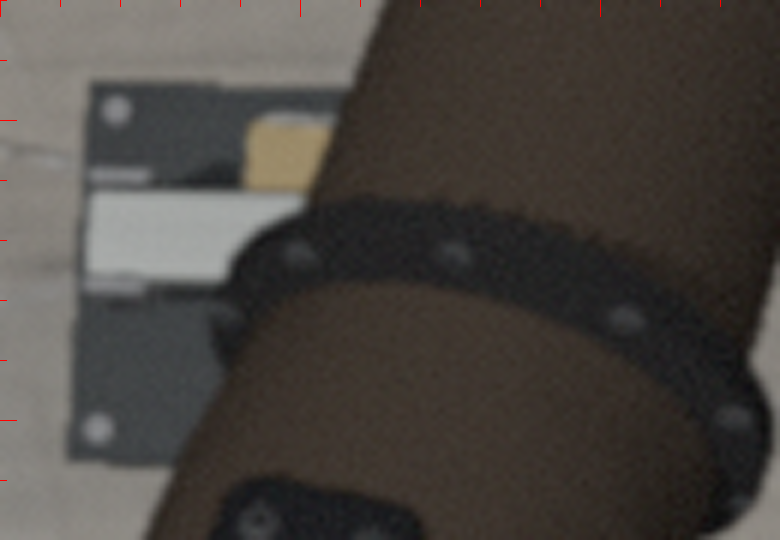

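Run:
```python
from h import *
i=cv2.imread("pics/s3f.png")
c=cv2.resize(i[236:272,290:350],None,fx=13,fy=13,interpolation=cv2.INTER_CUBIC)
for k in range(0,60,5): cv2.line(c,(k*13,0),(k*13,8),(0,0,255),1)
for k in range(0,36,5): cv2.line(c,(0,k*13),(8,k*13),(0,0,255),1)
cv2.imwrite("pics/s3z.png",c)
depth=(P['side']['R']@cl(0,0,.05)+P['side']['t'])[2]; print("depth",depth,"mm/px",depth/488*1000)
for z in (.043,.045,.047,.049,.051,.055):
  print(z,proj("side",[cl(0,0,z),[.5589,-.034,z],[.558,-.031,z]]).round(1).tolist())
# board corners on z=.043
for u,v in((130,350),(265,458),(505,380)):
  print(plane("side",(255+u/5,190+v/5),.043).round(4), ((plane("side",(255+u/5,190+v/5),.043)-cl(0,0,.043))@np.c_[XC,YC]).round(4))
for u,v in((248,117),(567,137),(541,441),(228,424)):
  p=plane("top",(250+u/6,180+v/6),.043);print(p.round(4),((p-cl(0,0,.043))@np.c_[XC,YC]).round(4))
def s(u,v): return (255+u/5,190+v/5)
print("ball open",plane("side",s(588,142),.1685))
# knob hub top and column
for z in(.14,.146,.15,.155): print(z,proj("side",[cl(0,0,z),[.5589,-.034,z]]).round(1).tolist(), proj("top",[cl(0,0,z),[.5589,-.034,z]]).round(1).tolist())
```

```text
depth 1.1295099404238123 mm/px 2.3145695500487955
0.043 [[318.6, 262.3], [319.4, 262.1], [318.3, 261.7]]
0.045 [[318.6, 261.5], [319.4, 261.3], [318.3, 260.9]]
0.047 [[318.6, 260.7], [319.4, 260.5], [318.3, 260.2]]
0.049 [[318.6, 260.0], [319.3, 259.7], [318.3, 259.4]]
0.051 [[318.6, 259.2], [319.3, 258.9], [318.3, 258.6]]
0.055 [[318.5, 257.6], [319.3, 257.4], [318.3, 257.0]]
[0.4932 0.0292 0.043 ] [-0.0668  0.0598]
[ 0.482  -0.1009  0.043 ] [-0.0711 -0.0708]
[ 0.6136 -0.1013  0.043 ] [ 0.0603 -0.0642]
[0.6235 0.0284 0.043 ] [0.0634 0.0659]
[ 0.6122 -0.107   0.043 ] [ 0.0593 -0.07  ]
[ 0.4825 -0.0936  0.043 ] [-0.071  -0.0634]
[0.4917 0.0373 0.043 ] [-0.0687  0.0678]
ball open [ 0.6214604  -0.14388096  0.1685    ]
0.14 [[318.1, 223.0], [318.9, 222.8]] [[314.6, 217.0], [314.6, 216.1]]
0.146 [[318.1, 220.5], [318.9, 220.3]] [[314.6, 216.5], [314.5, 215.6]]
0.15 [[318.0, 218.8], [318.8, 218.6]] [[314.5, 216.2], [314.5, 215.2]]
0.155 [[318.0, 216.7], [318.8, 216.5]] [[314.4, 215.7], [314.4, 214.8]]
```

View pics/s3z.png

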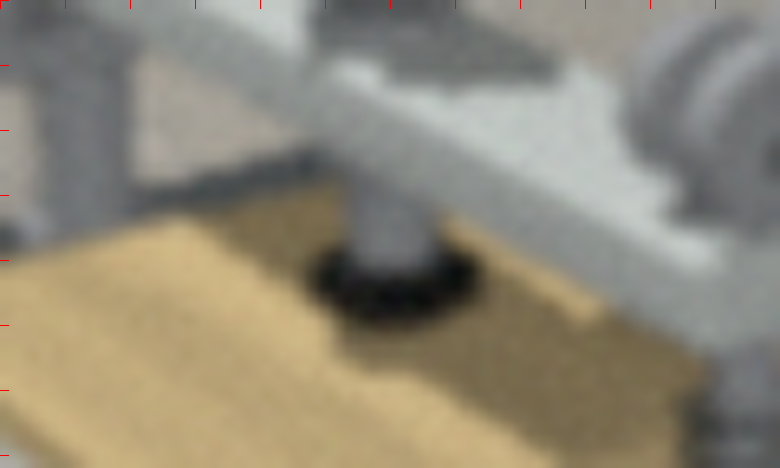

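The side view shows the lever fully open and the foot, a black disc at about (320,257), clear of the board. Next I measure the knob's angle from the first top picture.

Run:
```python
from h import *
i=cv2.imread("pics/t0.png")
g=i[:,:,:].max(2)
m=(g<45).astype(np.uint8); m[:, :300]=0;m[:,330:]=0;m[:200]=0;m[232:]=0
n,l,st,ce=cv2.connectedComponentsWithStats(m);print(st,ce)
z=.14
best=max(range(1,n),key=lambda k:st[k,4])
ys,xs=np.nonzero(l==best)
cen=np.array([plane("top",(x,y),z)[:2] for x,y in zip(xs,ys)])
for c0 in (cen.mean(0),np.array([.5567,-.034]),np.array([.5589,-.034])):
    d=cen-c0;r=np.hypot(*d.T);a=np.arctan2(d[:,1],d[:,0])
    for lo in (.015,.02):
        k=r>lo; f=np.angle(np.sum(r[k]**2*np.exp(4j*a[k])))/4
        print(c0,lo,"arm yaw mod90 deg",np.degrees(f), "rel clamp",np.degrees(f-YAW))
crop("top",i,300,200,32,32,20,"pics/k0.png")
```

```text
[ WARN:0@0.837] global loadsave.cpp:275 findDecoder imread_('pics/t0.png'): can't open/read file: check file path/integrity
Traceback (most recent call last):
TypeError: 'NoneType' object is not subscriptable
```

Run:
```python
from h import *
i=cv2.imread("pics/top0.png")
g=i[:,:,:].max(2)
m=(g<45).astype(np.uint8); m[:, :300]=0;m[:,330:]=0;m[:200]=0;m[232:]=0
n,l,st,ce=cv2.connectedComponentsWithStats(m);print(st,ce)
z=.14
best=max(range(1,n),key=lambda k:st[k,4])
ys,xs=np.nonzero(l==best)
cen=np.array([plane("top",(x,y),z)[:2] for x,y in zip(xs,ys)])
for c0 in (cen.mean(0),np.array([.5567,-.034]),np.array([.5589,-.034])):
    d=cen-c0;r=np.hypot(*d.T);a=np.arctan2(d[:,1],d[:,0])
    for lo in (.015,.02):
        k=r>lo; f=np.angle(np.sum(r[k]**2*np.exp(4j*a[k])))/4
        print(c0,lo,"arm yaw mod90 deg",np.degrees(f), "rel clamp",np.degrees(f-YAW))
crop("top",i,300,200,32,32,18,"pics/k0.png")
```

```text
[[     0      0    640    480 306948]
 [   304    207     21     21    252]] [[319.50421244 239.51822459]
 [314.36904762 217.3015873 ]]
[ 0.5561043  -0.03333369] 0.015 arm yaw mod90 deg -39.36176308596502 rel clamp -36.32508677177166
[ 0.5561043  -0.03333369] 0.02 arm yaw mod90 deg -39.55661941427448 rel clamp -36.519943100081115
[ 0.5567 -0.034 ] 0.015 arm yaw mod90 deg -39.31571561867036 rel clamp -36.279039304476996
[ 0.5567 -0.034 ] 0.02 arm yaw mod90 deg -39.731475978179795 rel clamp -36.69479966398643
[ 0.5589 -0.034 ] 0.015 arm yaw mod90 deg -39.30878289458169 rel clamp -36.272106580388325
[ 0.5589 -0.034 ] 0.02 arm yaw mod90 deg -39.30428886668122 rel clamp -36.267612552487854
```

View pics/k0.png

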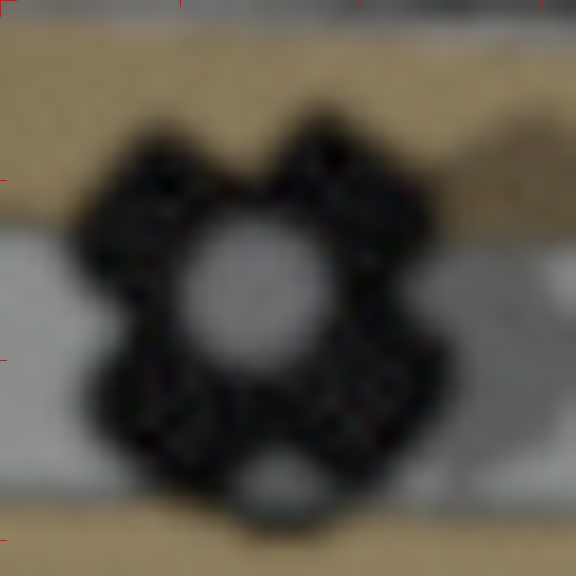

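Emit:
move_arm([
  {"x": 3.6,"y": 0,"z": 2.3,"rx": 0,"ry": 0,"rz": 0},
  {"x": 3.6,"y": 0,"z": 2.3,"rx": 0,"ry": 0,"rz": 0},
  {"x": 3.6,"y": 0,"z": 2.4,"rx": 0,"ry": 0,"rz": 0},
  {"x": 0,"y": 0,"z": 0,"rx": 0,"ry": 0.16,"rz": 0},
  {"x": 0,"y": 0,"z": 0,"rx": 0,"ry": 0.16,"rz": 0},
  {"x": 0,"y": 0,"z": 0,"rx": 0,"ry": 0.16,"rz": 0},
  {"x": 0,"y": 0,"z": 0,"rx": 0,"ry": 0.15,"rz": 0},
  {"x": 0,"y": 0,"z": 0,"rx": 0,"ry": 0,"rz": 0},
], jaw=8.8)

```text
clock: 7.72
position: [0.5479, -0.0258, 0.2609]
ee_rot: [-1.453, -0.661, 0.694]
force: [0.3, 0.5, 0.0]
width: 0.957
```

Run:
```python
from h import *
to([.558,-.033,.137],.885)
```

```text
t 7.72 pos [ 0.5479 -0.0258  0.2609] yaw 0.869 F [0.3 0.5 0. ] T [0.01 0.03 0.02] w 8.78 q [-0.47  0.33  0.56  1.75 -0.19  1.13  1.02]
 shift cm in tool [ 0.29 12.37 -1.44]
 turn rotvec tool [-0.017 -0.016 -0.015]
```

Emit:
move_arm([
  {"x": 0.2,"y": 3,"z": -0.7,"rx": -0.017,"ry": -0.016,"rz": -0.015},
  {"x": 0.1,"y": 3,"z": -0.7,"rx": 0,"ry": 0,"rz": 0},
  {"x": 0,"y": 0,"z": 0,"rx": 0,"ry": 0,"rz": 0},
])

```text
clock: 8.1
position: [0.559, -0.0321, 0.1975]
ee_rot: [-1.454, -0.699, 0.702]
force: [-0.7, 0.3, 1.0]
width: 0.961
```

Run:
```python
from h import *
to([.558,-.033,.137],.885)
crop("side",arm.get_image("side"),230,140,200,150,4,"pics/s4.png")
```

```text
t 8.1 pos [ 0.559  -0.0321  0.1975] yaw 0.897 F [-0.7  0.3  1. ] T [-0.09  0.07  0.03] w 8.83 q [-0.42  0.4   0.53  1.83 -0.24  0.98  1.1 ]
 shift cm in tool [-0.12  6.05  0.01]
 turn rotvec tool [-0.002  0.012 -0.001]
```

View pics/s4.png

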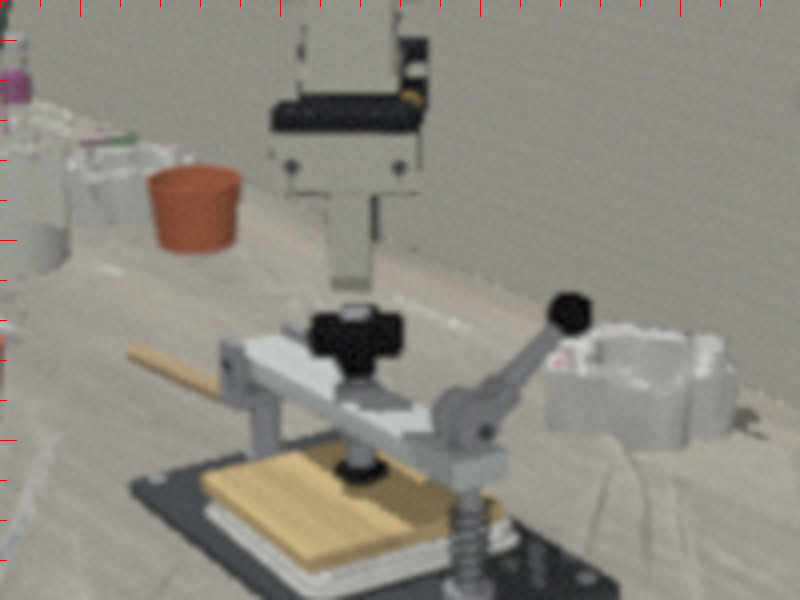

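The fingers straddle the knob (finger at column about 318, knob at about 319), so I descend.

Emit:
move_arm([
  {"x": -0.1,"y": 2.5,"z": 0,"rx": 0,"ry": 0.01,"rz": 0},
  {"x": 0,"y": 2,"z": 0,"rx": 0,"ry": 0,"rz": 0},
  {"x": 0,"y": 1.5,"z": 0,"rx": 0,"ry": 0,"rz": 0},
  {"x": 0,"y": 0,"z": 0,"rx": 0,"ry": 0,"rz": 0},
])

```text
clock: 8.65
position: [0.561, -0.0325, 0.1414]
ee_rot: [-1.457, -0.701, 0.693]
force: [0.4, -0.1, 0.2]
width: 0.958
```

Run:
```python
from h import *
to([.558,-.033,.137],.885)
crop("side",arm.get_image("side"),230,140,200,150,4,"pics/s5.png")
```

```text
t 8.65 pos [ 0.561  -0.0325  0.1414] yaw 0.893 F [ 0.4 -0.1  0.2] T [-0.06 -0.01 -0.01] w 8.8 q [-0.39  0.47  0.49  1.89 -0.29  0.85  1.14]
 shift cm in tool [-0.23  0.44  0.21]
 turn rotvec tool [0.003 0.008 0.004]
```

View pics/s5.png

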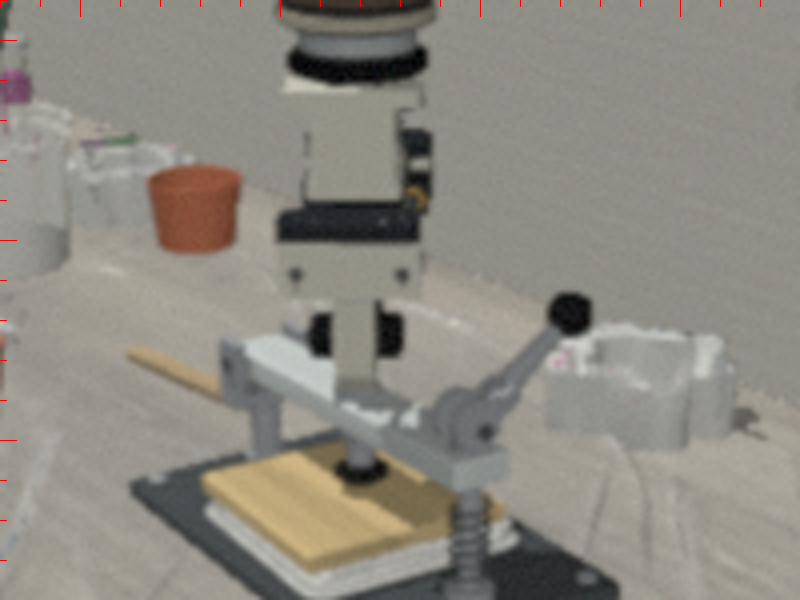

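Emit:
move_arm([
  {"x": -0.2,"y": 0.3,"z": 0.1,"rx": 0.003,"ry": 0.008,"rz": 0.004},
  {"x": 0,"y": 0,"z": 0,"rx": 0,"ry": 0,"rz": 0},
  {"x": 0,"y": 0,"z": 0,"rx": 0,"ry": 0,"rz": 0},
  {"x": 0,"y": 0,"z": 0,"rx": 0,"ry": 0,"rz": 0},
], jaw=4.5, newtons=20)

```text
clock: 9.2
position: [0.5622, -0.0315, 0.1414]
ee_rot: [-1.459, -0.697, 0.686]
force: [2.3, 2.4, -4.6]
width: 0.587
```

```bash
cat >> h.py <<'E'
def foot(k=4,name=None):
    A=np.mean([arm.get_image("side").astype(float) for _ in range(k)],0)
    if name: cv2.imwrite(f"pics/{name}.png",A.round().astype(np.uint8)); np.save(f"pics/{name}.npy",A)
    return A
E
python3 - <<'E'
from h import *
to([.558,-.033,.137],.885)
foot(4,"f0")
E
```

```text
t 9.2 pos [ 0.5622 -0.0315  0.1414] yaw 0.886 F [ 2.3  2.4 -4.6] T [-0.05 -0.28 -0.07] w 5.38 q [-0.39  0.47  0.49  1.88 -0.29  0.85  1.14]
 shift cm in tool [-0.38  0.44  0.24]
 turn rotvec tool [0.004 0.001 0.006]
```

Emit:
move_arm([
  {"x": 0,"y": 0.05,"z": 0,"rx": 0,"ry": 0.15,"rz": 0},
  {"x": 0,"y": 0.05,"z": 0,"rx": 0,"ry": 0.15,"rz": 0},
  {"x": 0,"y": 0.05,"z": 0,"rx": 0,"ry": 0.15,"rz": 0},
  {"x": 0,"y": 0,"z": 0,"rx": 0,"ry": 0,"rz": 0},
])

```text
clock: 9.9
position: [0.5615, -0.032, 0.1399]
ee_rot: [-1.545, -0.338, 0.33]
force: [1.2, -0.2, -1.2]
width: 0.585
```

```bash
cat >> h.py <<'E'
def shift(a,b,box=(302,249,341,266)):
    # vertical/horizontal subpixel motion of the dark foot's lower silhouette
    x0,y0,x1,y1=box
    A=np.load(f"pics/{a}.npy").mean(2)[y0:y1,x0:x1];B=np.load(f"pics/{b}.npy").mean(2)[y0:y1,x0:x1]
    return A,B
def dark(n):
    A=np.load(f"pics/{n}.npy").mean(2)[248:270,308:333]
    w=np.clip(55-A,0,40); ys,xs=np.mgrid[248:270,308:333]
    cy=(w*ys).sum()/w.sum();cx=(w*xs).sum()/w.sum()
    # bottom edge: crossing of level 60 in centre columns
    cols=[]
    for c in range(7,18):
        v=A[:,c]; j=np.argmin(v)
        while j<len(v)-1 and v[j]<62: j+=1
        cols.append(248+j-1+(62-v[j-1])/(v[j]-v[j-1]))
    return cx.round(2),cy.round(3),w.sum().round(0),np.round(cols,2)
E
python3 - <<'E'
from h import *
to()
foot(4,"f1")
for n in("f0","f1"): print(n,*dark(n))
A=np.load("pics/f1.npy").mean(2)
np.set_printoptions(linewidth=200)
print(A[250:270,310:332:2].round(0).astype(int))
E
```

```text
t 9.9 pos [ 0.5615 -0.032   0.1399] yaw 0.426 F [ 1.2 -0.2 -1.2] T [-0.3   0.11 -0.1 ] w 5.37 q [-0.48  0.5   0.62  1.89 -0.37  0.87  0.76]
f0 320.34 257.917 1124.0 [258.92 259.83 260.58 260.82 260.87 260.89 260.73 260.58 260.24 259.74
 259.27]
f1 320.45 258.472 1095.0 [259.52 260.39 261.13 261.38 261.4  261.36 261.3  261.18 260.8  260.55
 259.85]
[[ 81  83  86  92  90 106 114 120 121 122 123]
 [ 91  96  99  94 104 111 111 119 121 121 120]
 [ 99 102 101  98 109 114 110 120 123 119 120]
 [100 102 102  97 110 117 106 122 135 123 121]
 [103 102  98  92 112 116 104 100 137 132 122]
 [104 102  89  74 110 117 103  62 102 141 132]
 [118  98  64  52  97 105  90  36  61 130 143]
 [146 113  47  35  60  68  50  19  44 104 134]
 [167 141  50  26  29  33  21  14  47  96 111]
 [174 160  78  25  24  20  20  23  60  98 100]
 [173 170 121  49  29  26  30  45  87 103 103]
 [170 173 160  82  49  50  56  76  99 104 103]
 [167 172 168 105  83  83  90  96 100 101 103]
 [161 168 167 131 104 100 103 104 101 101 102]
 [158 162 168 161 131 128 115 104 103 100 101]
 [157 158 160 166 165 164 143 115 101 101 100]
 [155 157 154 160 169 170 166 140 107 100 100]
 [155 156 154 155 164 170 171 161 128 102 102]
 [155 156 157 155 157 166 171 170 157 106 101]
 [156 156 157 157 154 157 168 170 157 104 102]]
```

The knob turned 0.46 rad and the foot sank 0.56 px, as expected from 3.18 mm/rad. I continue in steps and watch for the foot to stop sinking.

Emit:
move_arm([
  {"x": 0,"y": 0.05,"z": 0,"rx": 0,"ry": 0.15,"rz": 0},
  {"x": 0,"y": 0.05,"z": 0,"rx": 0,"ry": 0.15,"rz": 0},
  {"x": 0,"y": 0.05,"z": 0,"rx": 0,"ry": 0.15,"rz": 0},
  {"x": 0,"y": 0,"z": 0,"rx": 0,"ry": 0,"rz": 0},
])

```text
clock: 10.6
position: [0.5605, -0.0322, 0.1384]
ee_rot: [-1.568, 0.018, -0.023]
force: [-0.0, -0.0, -0.5]
width: 0.589
```

Run:
```python
from h import *
to()
foot(4,"f2")
for n in("f0","f1","f2"): print(n,*dark(n))
```

```text
t 10.6 pos [ 0.5605 -0.0322  0.1384] yaw -0.026 F [-0.  -0.  -0.5] T [-0.17  0.06 -0.15] w 5.41 q [-0.56  0.53  0.75  1.9  -0.46  0.89  0.39]
f0 320.34 257.917 1124.0 [258.92 259.83 260.58 260.82 260.87 260.89 260.73 260.58 260.24 259.74
 259.27]
f1 320.45 258.472 1095.0 [259.52 260.39 261.13 261.38 261.4  261.36 261.3  261.18 260.8  260.55
 259.85]
f2 320.36 259.11 1088.0 [260.44 261.19 261.62 261.89 261.89 261.99 261.83 261.68 261.42 261.07
 260.64]
```

Emit:
move_arm([
  {"x": 0,"y": 0.05,"z": 0,"rx": 0,"ry": 0.15,"rz": 0},
  {"x": 0,"y": 0.05,"z": 0,"rx": 0,"ry": 0.15,"rz": 0},
  {"x": 0,"y": 0,"z": 0,"rx": 0,"ry": 0,"rz": 0},
])

```text
clock: 11.18
position: [0.56, -0.0321, 0.1375]
ee_rot: [-1.551, 0.254, -0.257]
force: [-2.7, 0.2, -0.6]
width: 0.588
```

Run:
```python
from h import *
to()
foot(4,"f3")
for n in("f2","f3"): print(n,*dark(n))
A=np.load("pics/f3.npy")
c=cv2.resize(A[236:276,290:350],None,fx=13,fy=13,interpolation=cv2.INTER_CUBIC)
cv2.imwrite("pics/f3z.png",np.clip(c*1.5,0,255))
```

```text
t 11.18 pos [ 0.56   -0.0321  0.1375] yaw -0.326 F [-2.7  0.2 -0.6] T [-0.22  0.13 -0.1 ] w 5.4 q [-0.6   0.55  0.83  1.91 -0.52  0.91  0.16]
f2 320.36 259.11 1088.0 [260.44 261.19 261.62 261.89 261.89 261.99 261.83 261.68 261.42 261.07
 260.64]
f3 320.53 259.512 1060.0 [260.82 261.51 261.92 262.22 262.29 262.33 262.29 262.1  261.76 261.45
 260.86][ WARN:0@7.554] global loadsave.cpp:1063 imwrite_ Unsupported depth image for selected encoder is fallbacked to CV_8U.
```

View pics/f3z.png

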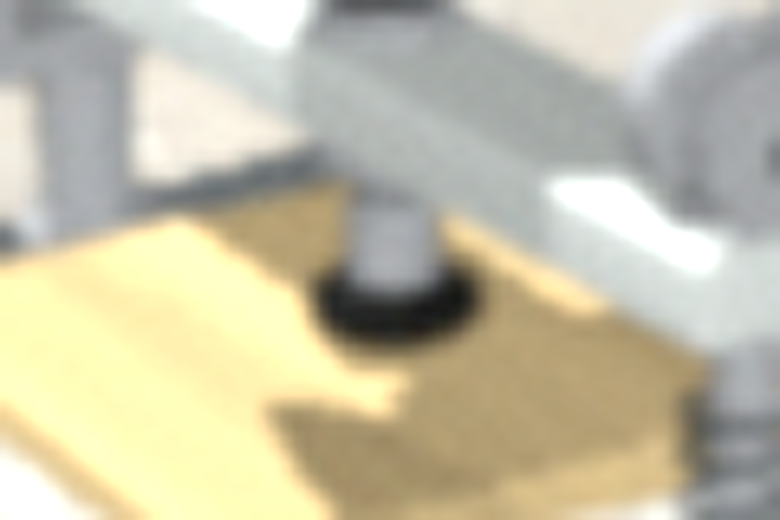

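Emit:
move_arm([
  {"x": 0,"y": 0.05,"z": 0,"rx": 0,"ry": 0.15,"rz": 0},
  {"x": 0,"y": 0.05,"z": 0,"rx": 0,"ry": 0.15,"rz": 0},
  {"x": 0,"y": 0,"z": 0,"rx": 0,"ry": 0,"rz": 0},
])

```text
clock: 11.75
position: [0.5594, -0.032, 0.1364]
ee_rot: [-1.509, 0.489, -0.489]
force: [-3.5, 0.1, 1.0]
width: 0.586
```

Run:
```python
from h import *
to()
foot(4,"f4")
for n in("f3","f4"): print(n,*dark(n))
```

```text
t 11.75 pos [ 0.5594 -0.032   0.1364] yaw -0.625 F [-3.5  0.1  1. ] T [-0.32  0.16 -0.13] w 5.38 q [-0.65  0.59  0.91  1.91 -0.58  0.93 -0.08]
f3 320.53 259.512 1060.0 [260.82 261.51 261.92 262.22 262.29 262.33 262.29 262.1  261.76 261.45
 260.86]
f4 320.15 259.781 1178.0 [261.57 261.96 262.19 262.52 262.74 262.71 262.66 262.54 262.21 261.7
 261.19]
```

Emit:
move_arm([
  {"x": 0,"y": 0.05,"z": 0,"rx": 0,"ry": 0.15,"rz": 0},
  {"x": 0,"y": 0.05,"z": 0,"rx": 0,"ry": 0.15,"rz": 0},
  {"x": 0,"y": 0,"z": 0,"rx": 0,"ry": 0,"rz": 0},
])

```text
clock: 12.32
position: [0.5588, -0.0318, 0.1353]
ee_rot: [-1.441, 0.722, -0.719]
force: [-3.2, 2.6, 0.5]
width: 0.586
```

Run:
```python
from h import *
to()
foot(4,"f5")
for n in("f4","f5"): print(n,*dark(n))
A=np.load("pics/f5.npy")
c=cv2.resize(A[236:276,290:350],None,fx=13,fy=13,interpolation=cv2.INTER_CUBIC)
cv2.imwrite("pics/f5z.png",np.clip(c*1.5,0,255).astype(np.uint8))
```

```text
t 12.32 pos [ 0.5588 -0.0318  0.1353] yaw -0.924 F [-3.2  2.6  0.5] T [-0.46  0.23 -0.11] w 5.38 q [-0.69  0.62  0.99  1.92 -0.65  0.96 -0.31]
f4 320.15 259.781 1178.0 [261.57 261.96 262.19 262.52 262.74 262.71 262.66 262.54 262.21 261.7
 261.19]
f5 320.2 259.922 1145.0 [261.29 262.13 262.48 262.77 262.94 262.82 262.72 262.54 262.11 261.75
 261.37]
```

View pics/f5z.png

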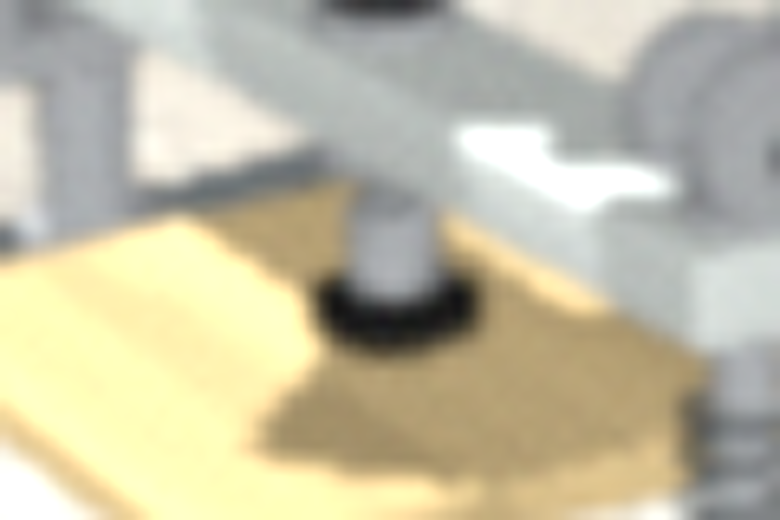

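Run:
```python
from h import *
foot(10,"f5b"); to()
def edges(n):
    A=cv2.GaussianBlur(np.load(f"pics/{n}.npy").mean(2),(1,3),0)
    lo=[];up=[]
    for c in range(317,325):
        v=A[:,c]; j0=255+np.argmin(v[255:266])
        j=j0
        while v[j]<62:j+=1
        lo.append(j-1+(62-v[j-1])/(v[j]-v[j-1]))
        j=j0
        while v[j]<62:j-=1
        up.append(j+(v[j]-62)/(v[j]-v[j+1]))
    # rim left and right extreme upper edges: dark top at outer columns
    return np.mean(lo).round(3),np.mean(up).round(3),np.round(up,2)
for n in("f0","f1","f2","f3","f4","f5","f5b"): print(n,*edges(n))
for n in("f3","f4","f5b"):
    print(np.load(f"pics/{n}.npy").mean(2)[254:267,312:330:2].round(0).astype(int))
```

```text
t 13.03 pos [ 0.5588 -0.0318  0.1353] yaw -0.926 F [-4.3  0.8 -3.3] T [-0.36  0.42  0.05] w 5.37 q [-0.69  0.62  0.99  1.92 -0.65  0.96 -0.32]
f0 260.564 256.016 [256.06 256.5  256.56 256.56 256.43 256.1  255.21 254.71]
f1 261.134 256.589 [256.62 256.98 257.15 257.21 257.07 256.7  255.86 255.12]
f2 261.655 257.268 [257.24 257.77 257.9  257.85 257.76 257.39 256.54 255.7 ]
f3 262.027 257.63 [257.65 258.06 258.25 258.29 258.07 257.7  256.98 256.04]
f4 262.413 257.906 [257.63 258.37 258.53 258.54 258.38 258.04 257.26 256.48]
f5 262.518 258.122 [258.02 258.52 258.75 258.85 258.65 258.23 257.4  256.54]
f5b 262.534 258.125 [257.99 258.52 258.74 258.84 258.66 258.25 257.45 256.54]
[[102 103  97 112 115 107 109 139 133]
 [102  99  92 112 117 106  89 113 142]
 [104  90  75 112 116 102  63  83 131]
 [114  65  53  98 106  89  38  60 105]
 [142  55  36  62  72  51  20  46  98]
 [160  62  29  32  34  21  17  46  98]
 [168  79  27  24  22  20  23  64 101]
 [170 113  44  27  26  25  47  88 104]
 [173 145  79  54  49  59  80 100 103]
 [169 164 116  92  88  91  99 102 101]
 [164 169 147 128 122 104 10
[... 405 characters left out ...]
43  90  63  45  39  45  72  96 101]
 [135  99  95  77  71  76  98 102 103]
 [138  99 101  98  96  96 101 103 102]
 [141  98  99 102 102 100 101 104 103]
 [130  92  94 100 102 100 100 102 104]]
[[102 102  99 110 116 108 109 139 141]
 [102 102  97 111 117 108  93 114 143]
 [103  96  89 113 118 104  76  92 131]
 [115  75  61 107 117  97  51  67 106]
 [142  54  33  84 100  72  28  48  98]
 [162  58  19  41  52  36  16  42  99]
 [168  71  15  17  22  17  20  51 101]
 [171  99  30  20  20  23  36  69 103]
 [173 129  59  36  34  44  71  91 102]
 [170 131  89  69  66  76  97 101 102]
 [159 112 100  96  95  98 104 103 102]
 [140  98  99 102 101 101 102 103 103]
 [109  92  95 100 101 100 102 104 103]]
```

```bash
cat >> h.py <<'E'
def reg(n,ref="f2",box=(322,252,331,266)):
    x0,y0,x1,y1=box
    A=cv2.GaussianBlur(np.load(f"pics/{ref}.npy").mean(2),(0,0),.8);B=cv2.GaussianBlur(np.load(f"pics/{n}.npy").mean(2),(0,0),.8)
    g=lambda I:I[y0:y1,x0:x1]
    r=least_squares(lambda p:(g(cv2.warpAffine(A,np.array([[1,0,p[0]],[0,1,p[1]]]),(640,480),flags=cv2.INTER_CUBIC))-g(B)).ravel(),[0,0],diff_step=1e-2,loss='soft_l1',f_scale=5)
    return r.x.round(3),round(r.cost)
E
python3 - <<'E'
from h import *
for box in((323,253,331,265),(322,258,330,264),(316,259,327,263)):
    print(box)
    for n in("f0","f1","f2","f3","f4","f5","f5b"): print(n,reg(n,"f2",box),reg(n,"f4",box))
E
```

```text
(323, 253, 331, 265)
f0 (array([0., 0.]), 2640) (array([0., 0.]), 4676)
f1 (array([0., 0.]), 1108) (array([0., 0.]), 3122)
f2 (array([0., 0.]), 0) (array([0., 0.]), 1447)
f3 (array([0., 0.]), 476) (array([0., 0.]), 613)
f4 (array([0., 0.]), 1447) (array([0., 0.]), 0)
f5 (array([0., 0.]), 1931) (array([0., 0.]), 228)
f5b (array([0., 0.]), 1966) (array([0., 0.]), 230)
(322, 258, 330, 264)
f0 (array([0., 0.]), 1734) (array([0., 0.]), 3151)
f1 (array([0., 0.]), 736) (array([0., 0.]), 2196)
f2 (array([0., 0.]), 0) (array([0., 0.]), 1087)
f3 (array([0., 0.]), 372) (array([0., 0.]), 446)
f4 (array([0., 0.]), 1087) (array([0., 0.]), 0)
f5 (array([0., 0.]), 1249) (array([0., 0.]), 61)
f5b (array([0., 0.]), 1314) (array([0., 0.]), 76)
(316, 259, 327, 263)
f0 (array([0., 0.]), 3311) (array([0., 0.]), 5686)
f1 (array([0., 0.]), 1438) (array([0., 0.]), 3828)
f2 (array([0., 0.]), 0) (array([0., 0.]), 1807)
f3 (array([0., 0.]), 681) (array([0., 0.]), 736)
f4 (array([0., 0.]), 1807) (array([0., 0.]), 0)
f5 (array([0., 0.]), 2211) (array([0., 0.]), 200)
f5b (array([0., 0.]), 2266) (array([0., 0.]), 209)
```

```bash
cat >> h.py <<'E'
from scipy.ndimage import shift as nshift
from scipy.optimize import minimize
def reg(n,ref="f2",box=(322,252,331,266)):
    x0,y0,x1,y1=box
    A=cv2.GaussianBlur(np.load(f"pics/{ref}.npy").mean(2),(0,0),.8)[230:290,290:350];B=cv2.GaussianBlur(np.load(f"pics/{n}.npy").mean(2),(0,0),.8)[230:290,290:350]
    g=lambda I:I[y0-230:y1-230,x0-290:x1-290]
    f=lambda p:np.abs(g(nshift(A,(p[1],p[0])))-g(B)).mean()
    r=minimize(f,[.1,.1],method="Nelder-Mead")
    return r.x.round(3),round(r.fun,2)
E
python3 - <<'E'
from h import *
for box in((323,253,331,265),(322,258,330,264),(316,259,327,263)):
    print(box)
    for n in("f0","f1","f2","f3","f4","f5","f5b"): print(n,reg(n,"f2",box),reg(n,"f4",box))
E
```

```text
(323, 253, 331, 265)
f0 (array([-0.399, -0.954]), np.float64(2.93)) (array([-0.625, -1.519]), np.float64(4.27))
f1 (array([-0.198, -0.472]), np.float64(1.53)) (array([-0.449, -0.992]), np.float64(3.34))
f2 (array([-0., -0.]), np.float64(0.0)) (array([-0.185, -0.516]), np.float64(2.23))
f3 (array([0.094, 0.243]), np.float64(1.15)) (array([-0.13 , -0.267]), np.float64(1.48))
f4 (array([0.227, 0.482]), np.float64(2.29)) (array([ 0., -0.]), np.float64(0.0))
f5 (array([0.236, 0.597]), np.float64(2.93)) (array([-0.02 ,  0.081]), np.float64(1.28))
f5b (array([0.268, 0.613]), np.float64(3.0)) (array([0.018, 0.092]), np.float64(1.24))
(322, 258, 330, 264)
f0 (array([-0.118, -1.12 ]), np.float64(2.17)) (array([ 0.02 , -1.955]), np.float64(1.04))
f1 (array([-0.115, -0.528]), np.float64(1.03)) (array([-0.042, -1.306]), np.float64(1.43))
f2 (array([-0., -0.]), np.float64(0.0)) (array([-0.062, -0.668]), np.float64(1.24))
f3 (array([0.05 , 0.317]), np.float64(1.0)) (array([-0.054, -0.327]), np.float64(0.85))
f4 (array([0.087, 0.618]), np.float64(1.28)) (array([-0.,  0.]), np.float64(0.0))
f5 (array([0.112, 0.708]), np.float64(1.16)) (array([-0.026,  0.1  ]), np.float64(0.94))
f5b (array([0.109, 0.74 ]), np.float64(1.18)) (array([-0.002,  0.116]), np.float64(0.87))
(316, 259, 327, 263)
f0 (array([-0.355, -1.033]), np.float64(2.92)) (array([-0.108, -1.889]), np.float64(1.97))
f1 (array([-0.079, -0.541]), np.float64(1.52)) (array([ 0.1  , -1.362]), np.float64(2.34))
f2 (array([ 0., -0.]), np.float64(0.0)) (array([ 0.186, -0.782]), np.float64(1.87))
f3 (array([0.032, 0.357]), np.float64(1.17)) (array([ 0.025, -0.371]), np.float64(2.14))
f4 (array([0.008, 0.681]), np.float64(1.94)) (array([ 0., -0.]), np.float64(0.0))
f5 (array([-0.026,  0.878]), np.float64(1.9)) (array([-0.049,  0.197]), np.float64(1.61))
f5b (array([-0.029,  0.898]), np.float64(1.91)) (array([-0.012,  0.19 ]), np.float64(1.47))
```

The foot clearly stopped sinking between f4 (yaw -0.625) and f5 (yaw -0.925). The kink is near -0.74, so I've gone about 0.2 rad past it. I back off a little and check.

Emit:
move_arm([
  {"x": 0,"y": -0.03,"z": 0,"rx": 0,"ry": -0.1,"rz": 0},
  {"x": 0,"y": 0,"z": 0,"rx": 0,"ry": 0,"rz": 0},
])

```text
clock: 13.28
position: [0.5589, -0.0319, 0.1357]
ee_rot: [-1.466, 0.645, -0.643]
force: [-3.6, 0.9, -1.7]
width: 0.589
```

Run:
```python
from h import *
to()
foot(10,"f6");to()
for box in((323,253,331,265),(322,258,330,264),(316,259,327,263)):
    print(box,[reg(n,r,box) for n,r in(("f6","f5b"),("f6","f4"),("f5b","f4"))])
```

```text
t 13.28 pos [ 0.5589 -0.0319  0.1357] yaw -0.825 F [-3.6  0.9 -1.7] T [-0.34  0.32  0.16] w 5.41 q [-0.68  0.61  0.96  1.91 -0.63  0.95 -0.24]
t 13.78 pos [ 0.5589 -0.0319  0.1356] yaw -0.825 F [-2.8  1.  -0.8] T [-0.27  0.31  0.09] w 5.4 q [-0.68  0.61  0.96  1.91 -0.63  0.95 -0.24]
(323, 253, 331, 265) [(array([-0.002, -0.012]), np.float64(0.24)), (array([0.003, 0.073]), np.float64(1.21)), (array([0.018, 0.092]), np.float64(1.24))]
(322, 258, 330, 264) [(array([ 0.008, -0.02 ]), np.float64(0.2)), (array([-0.003,  0.098]), np.float64(0.92)), (array([-0.002,  0.116]), np.float64(0.87))]
(316, 259, 327, 263) [(array([-0.003, -0.004]), np.float64(0.32)), (array([-0.028,  0.199]), np.float64(1.62)), (array([-0.012,  0.19 ]), np.float64(1.47))]
```

Emit:
move_arm([
  {"x": 0,"y": -0.03,"z": 0,"rx": 0,"ry": -0.1,"rz": 0},
  {"x": 0,"y": 0,"z": 0,"rx": 0,"ry": 0,"rz": 0},
])

```text
clock: 14.02
position: [0.559, -0.0319, 0.136]
ee_rot: [-1.488, 0.567, -0.565]
force: [-2.2, 1.0, -1.3]
width: 0.588
```

Run:
```python
from h import *
to()
foot(10,"f7");to()
for box in((323,253,331,265),(322,258,330,264),(316,259,327,263)):
    print(box,[reg(n,r,box) for n,r in(("f7","f5b"),("f7","f6"),("f7","f4"))])
```

```text
t 14.03 pos [ 0.559  -0.0319  0.136 ] yaw -0.724 F [-2.2  1.  -1.3] T [-0.22  0.29  0.2 ] w 5.4 q [-0.66  0.6   0.94  1.91 -0.61  0.94 -0.16]
t 14.53 pos [ 0.5591 -0.0319  0.136 ] yaw -0.724 F [-2.4  1.  -1.4] T [-0.25  0.3   0.06] w 5.41 q [-0.66  0.6   0.94  1.91 -0.61  0.94 -0.16]
(323, 253, 331, 265) [(array([-0.005, -0.015]), np.float64(0.59)), (array([-0.003, -0.008]), np.float64(0.55)), (array([0.008, 0.065]), np.float64(0.79))]
(322, 258, 330, 264) [(array([-0.01 , -0.011]), np.float64(0.2)), (array([-0.015,  0.01 ]), np.float64(0.22)), (array([-0.003,  0.1  ]), np.float64(0.87))]
(316, 259, 327, 263) [(array([-0.013, -0.005]), np.float64(0.44)), (array([-0.012,  0.006]), np.float64(0.51)), (array([-0.014,  0.16 ]), np.float64(1.36))]
```

The foot stays put (within 0.02 px) all the way back to yaw -0.72, and it stood 0.1 px higher at -0.625. This is the just-touching point, so I release and go up.

Emit:
move_arm([
  {"x": 0,"y": 0,"z": 0,"rx": 0,"ry": 0,"rz": 0},
  {"x": 0,"y": 0,"z": 0,"rx": 0,"ry": 0,"rz": 0},
  {"x": 0,"y": -2,"z": 0,"rx": 0,"ry": 0,"rz": 0},
  {"x": 0,"y": -4,"z": 0,"rx": 0,"ry": 0,"rz": 0},
  {"x": 0,"y": -5,"z": 0,"rx": 0,"ry": 0,"rz": 0},
  {"x": 0,"y": -2,"z": 0,"rx": 0,"ry": 0,"rz": 0},
  {"x": 0,"y": 0,"z": 0,"rx": 0,"ry": 0,"rz": 0},
], jaw=8.8)

```text
clock: 15.4
position: [0.5614, -0.0355, 0.2767]
ee_rot: [-1.487, 0.563, -0.575]
force: [0.5, 0.7, -0.2]
width: 0.958
```

Run:
```python
from h import *
to([.6225,-.1437,.28],1.515)
A=foot(6,"f8")
for box in((323,253,331,265),(322,258,330,264),(316,259,327,263)):
    print(box,[reg(n,r,box) for n,r in(("f8","f7"),("f8","f3"),)])
crop("side",A.round().astype(np.uint8),230,140,200,150,4,"pics/s8.png")
```

```text
t 15.4 pos [ 0.5614 -0.0355  0.2767] yaw -0.728 F [ 0.5  0.7 -0.2] T [-0.13  0.15 -0.03] w 8.79 q [-0.78  0.45  1.09  1.75 -0.43  1.2  -0.3 ]
 shift cm in tool [11.77 -0.31 -4.01]
 turn rotvec tool [ 0.    -2.243  0.014]
(323, 253, 331, 265) [(array([ 0.106, -0.048]), np.float64(1.65)), (array([0.253, 0.285]), np.float64(2.7))]
(322, 258, 330, 264) [(array([ 0.081, -0.003]), np.float64(1.18)), (array([0.164, 0.375]), np.float64(1.47))]
(316, 259, 327, 263) [(array([ 0.133, -0.059]), np.float64(1.82)), (array([0.151, 0.425]), np.float64(0.86))]
```

View pics/s8.png

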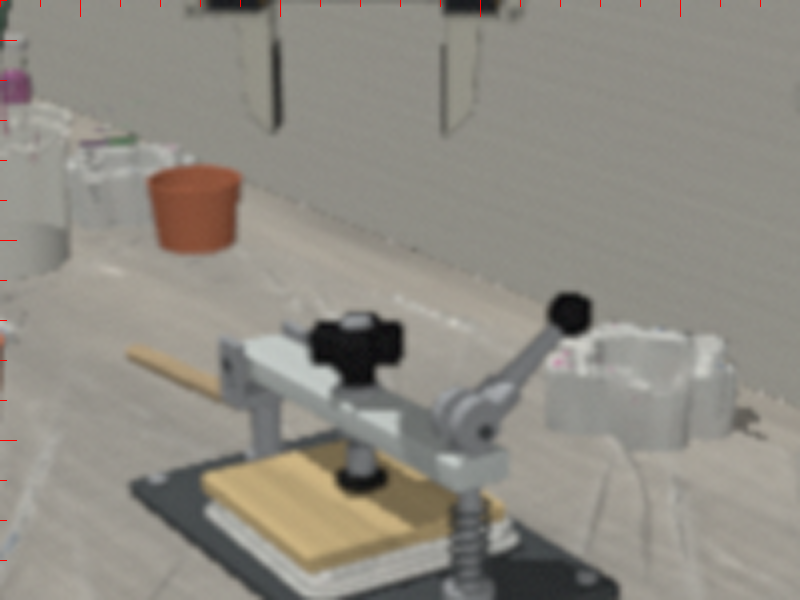

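Emit:
move_arm([
  {"x": 0,"y": 0,"z": 0,"rx": 0,"ry": 0.18,"rz": 0},
  {"x": 0,"y": 0,"z": 0,"rx": 0,"ry": 0.18,"rz": 0},
  {"x": 0,"y": 0,"z": 0,"rx": 0,"ry": 0.18,"rz": 0},
  {"x": 0,"y": 0,"z": 0,"rx": 0,"ry": 0.18,"rz": 0},
  {"x": 0,"y": 0,"z": 0,"rx": 0,"ry": 0.18,"rz": 0},
  {"x": 3.6,"y": -0.2,"z": 2.2,"rx": 0,"ry": 0,"rz": 0},
  {"x": 3.6,"y": -0.2,"z": 2.2,"rx": 0,"ry": 0,"rz": 0},
  {"x": 3.4,"y": 0,"z": 1.5,"rx": 0,"ry": 0,"rz": 0},
  {"x": 0,"y": 0,"z": 0,"rx": 0,"ry": 0,"rz": 0},
], jaw=6)

```text
clock: 16.82
position: [0.6084, -0.1461, 0.2688]
ee_rot: [-1.173, 1.28, -1.267]
force: [-1.0, -0.0, -0.3]
width: 0.652
```

```bash
sed -i 's/^PIV=.*/PIV=np.array([0.5555,-0.1405,0.1215])/' h.py
python3 - <<'E'
from h import *
to([.622,-.1437,.168],1.515-np.pi); print(lever(2.5))
crop("side",arm.get_image("side"),230,140,200,150,4,"pics/s9.png")
E
```

```text
t 16.82 pos [ 0.6084 -0.1461  0.2688] yaw -1.657 F [-1.  -0.  -0.3] T [-0.03  0.19 -0.02] w 5.98 q [-0.53  0.65  1.17  1.59 -0.6   1.33 -0.94]
 shift cm in tool [-0.35 10.07  1.43]
 turn rotvec tool [ 0.009 -0.03  -0.001]
[ 0.61950149 -0.14389526  0.16937777]
```

View pics/s9.png

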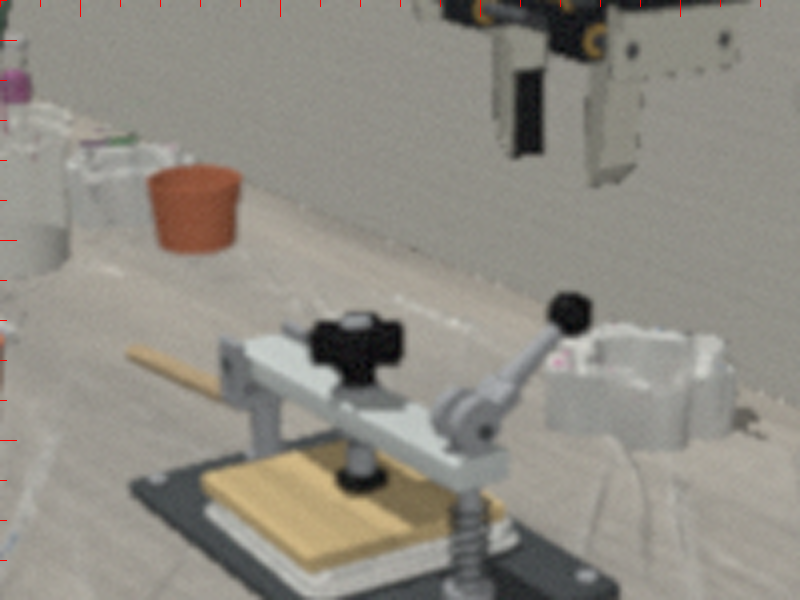

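Joint 3 (1.17) is getting near its limit of 1.32, so I unwind the wrist by a half turn, which gives the same grasp.

Emit:
move_arm([
  {"x": 0,"y": -0.1,"z": 0,"rx": 0,"ry": -0.18,"rz": 0},
  {"x": 0,"y": -0.1,"z": 0,"rx": 0,"ry": -0.18,"rz": 0},
  {"x": 0,"y": -0.1,"z": 0,"rx": 0,"ry": -0.18,"rz": 0},
  {"x": 0,"y": -0.1,"z": 0,"rx": 0,"ry": -0.18,"rz": 0},
  {"x": 0,"y": -0.1,"z": 0,"rx": 0,"ry": -0.18,"rz": 0},
  {"x": 0,"y": -0.1,"z": 0,"rx": 0,"ry": -0.18,"rz": 0},
  {"x": 0,"y": -0.1,"z": 0,"rx": 0,"ry": -0.18,"rz": 0},
  {"x": 0,"y": -0.1,"z": 0,"rx": 0,"ry": -0.18,"rz": 0},
  {"x": 0,"y": -0.1,"z": 0,"rx": 0,"ry": -0.18,"rz": 0},
  {"x": 0,"y": 0,"z": 0,"rx": 0,"ry": 0,"rz": 0},
])

```text
clock: 18.12
position: [0.606, -0.1265, 0.2714]
ee_rot: [-1.56, -0.006, 0.041]
force: [0.0, 0.1, -0.7]
width: 0.656
```

Run:
```python
from h import *
to([.622,-.1437,.168],1.515)
```

```text
t 18.12 pos [ 0.606  -0.1265  0.2714] yaw 0.03 F [ 0.   0.1 -0.7] T [-0.12  0.03 -0.02] w 6.03 q [-0.34  0.48  0.71  1.57 -0.33  1.24  0.46]
 shift cm in tool [ 1.77 10.28 -1.88]
 turn rotvec tool [-0.025 -1.485 -0.01 ]
```

Emit:
move_arm([
  {"x": 0,"y": -0.05,"z": 0,"rx": 0,"ry": -0.18,"rz": 0},
  {"x": 0,"y": -0.05,"z": 0,"rx": 0,"ry": -0.18,"rz": 0},
  {"x": 0,"y": -0.05,"z": 0,"rx": 0,"ry": -0.18,"rz": 0},
  {"x": 0,"y": -0.05,"z": 0,"rx": 0,"ry": -0.18,"rz": 0},
  {"x": 0,"y": -0.05,"z": 0,"rx": 0,"ry": -0.18,"rz": 0},
  {"x": 0,"y": -0.05,"z": 0,"rx": 0,"ry": -0.18,"rz": 0},
  {"x": 0,"y": -0.05,"z": 0,"rx": 0,"ry": -0.18,"rz": 0},
  {"x": 0,"y": -0.05,"z": 0,"rx": 0,"ry": -0.18,"rz": 0},
  {"x": 0,"y": 0,"z": 0,"rx": 0,"ry": 0,"rz": 0},
])

```text
clock: 19.25
position: [0.604, -0.117, 0.2706]
ee_rot: [-1.217, -1.125, 1.15]
force: [0.1, -0.2, 0.2]
width: 0.653
```

Run:
```python
from h import *
to([.622,-.1437,.168],1.515)
```

```text
t 19.25 pos [ 0.604  -0.117   0.2706] yaw 1.481 F [ 0.1 -0.2  0.2] T [ 0.03 -0.06 -0.05] w 6.0 q [-0.13  0.43  0.35  1.55 -0.16  1.22  1.74]
 shift cm in tool [-2.61 10.16 -2.37]
 turn rotvec tool [-0.033 -0.034  0.011]
```

Emit:
move_arm([
  {"x": -1.4,"y": 1,"z": -1.2,"rx": -0.033,"ry": -0.034,"rz": 0.011},
  {"x": -1.3,"y": 1,"z": -1.1,"rx": 0,"ry": 0,"rz": 0},
  {"x": 0,"y": 2.5,"z": 0,"rx": 0,"ry": 0,"rz": 0},
  {"x": 0,"y": 0,"z": 0,"rx": 0,"ry": 0,"rz": 0},
])

```text
clock: 19.75
position: [0.6254, -0.145, 0.2224]
ee_rot: [-1.242, -1.151, 1.154]
force: [-0.8, 0.5, 0.0]
width: 0.655
```

Run:
```python
from h import *
to([.622,-.1437,.168],1.515)
```

```text
t 19.75 pos [ 0.6254 -0.145   0.2224] yaw 1.495 F [-0.8  0.5  0. ] T [ 0.05 -0.05 -0.02] w 6.02 q [-0.08  0.49  0.35  1.58 -0.18  1.11  1.8 ]
 shift cm in tool [0.1  5.44 0.34]
 turn rotvec tool [-0.003 -0.02   0.001]
```

Emit:
move_arm([
  {"x": 0.1,"y": 2.2,"z": 0.35,"rx": 0,"ry": -0.02,"rz": 0},
  {"x": 0,"y": 2,"z": 0,"rx": 0,"ry": 0,"rz": 0},
  {"x": 0,"y": 1.1,"z": 0,"rx": 0,"ry": 0,"rz": 0},
  {"x": 0,"y": 0,"z": 0,"rx": 0,"ry": 0,"rz": 0},
])

```text
clock: 20.25
position: [0.6242, -0.1442, 0.1709]
ee_rot: [-1.238, -1.161, 1.161]
force: [0.2, -0.8, 0.1]
width: 0.656
```

Run:
```python
from h import *
to([.622,-.1437,.168],1.515)
crop("side",arm.get_image("side"),280,130,150,130,5,"pics/s10.png")
```

```text
t 20.25 pos [ 0.6242 -0.1442  0.1709] yaw 1.506 F [ 0.2 -0.8  0.1] T [ 0.04  0.   -0.07] w 6.02 q [-0.07  0.54  0.33  1.64 -0.2   1.    1.82]
 shift cm in tool [0.04 0.29 0.22]
 turn rotvec tool [-0.001 -0.009  0.001]
```

View pics/s10.png

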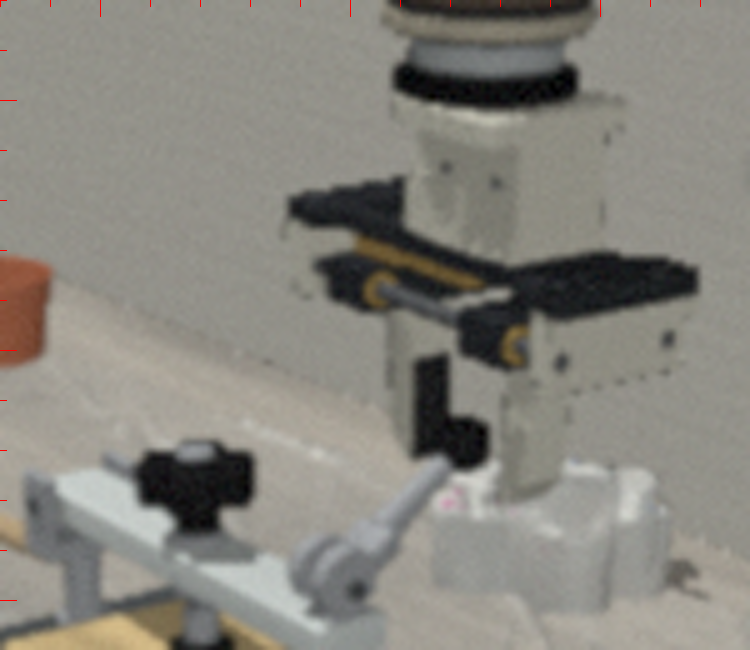

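The ball at crop (466,440) sits between the pads, so I correct by 3 mm and grip.

Emit:
move_arm([
  {"x": 0.05,"y": 0.3,"z": 0.2,"rx": 0,"ry": -0.01,"rz": 0},
  {"x": 0,"y": 0,"z": 0,"rx": 0,"ry": 0,"rz": 0},
  {"x": 0,"y": 0,"z": 0,"rx": 0,"ry": 0,"rz": 0},
  {"x": 0,"y": 0,"z": 0,"rx": 0,"ry": 0,"rz": 0},
  {"x": 0,"y": 0,"z": 0,"rx": 0,"ry": 0,"rz": 0},
], jaw=1.0, newtons=20)

```text
clock: 20.92
position: [0.6236, -0.1439, 0.1705]
ee_rot: [-1.237, -1.171, 1.167]
force: [0.6, -0.4, -1.4]
width: 0.267
```

Run:
```python
from h import *
to();th();plan([2.5,2.35,2.2,2.05,1.9,1.75,1.6])
```

```text
t 20.93 pos [ 0.6236 -0.1439  0.1705] yaw 1.516 F [ 0.6 -0.4 -1.4] T [-0.01 -0.05  0.01] w 2.45 q [-0.07  0.53  0.32  1.65 -0.2   0.99  1.83]
theta 2.518 r 0.084 y off 0.0002
2.5 [-0.03  0.11  0.41]
2.35 [-0.   -0.91  0.78]
2.2 [-0.   -0.78  0.91]
2.05 [-0.   -0.63  1.02]
1.9 [-0.   -0.48  1.1 ]
1.75 [-0.   -0.31  1.16]
1.6 [-0.   -0.13  1.19]
```

Emit:
move_arm([
  {"x": 0,"y": -0.9,"z": 0.8,"rx": 0,"ry": 0,"rz": 0},
  {"x": 0,"y": -0.8,"z": 0.9,"rx": 0,"ry": 0,"rz": 0},
  {"x": 0,"y": -0.65,"z": 1.0,"rx": 0,"ry": 0,"rz": 0},
  {"x": 0,"y": -0.5,"z": 1.1,"rx": 0,"ry": 0,"rz": 0},
  {"x": 0,"y": -0.3,"z": 1.15,"rx": 0,"ry": 0,"rz": 0},
])

```text
clock: 21.55
position: [0.5709, -0.1411, 0.203]
ee_rot: [-1.237, -1.17, 1.167]
force: [2.0, -0.8, -7.7]
width: 0.267
```

Run:
```python
from h import *
to();th();plan([1.75,1.6,1.45,1.3,1.15,1.0,.85])
```

```text
t 21.55 pos [ 0.5709 -0.1411  0.203 ] yaw 1.516 F [ 2.  -0.8 -7.7] T [-0.11 -0.58 -0.04] w 2.45 q [-0.09  0.42  0.34  1.74 -0.16  1.    1.82]
theta 1.757 r 0.0829 y off 0.0002
1.75 [-0.02  0.28  0.11]
1.6 [-0.   -0.13  1.19]
1.45 [-0.    0.05  1.2 ]
1.3 [-0.    0.23  1.18]
1.15 [-0.    0.4   1.13]
1.0 [-0.    0.57  1.06]
0.85 [-0.    0.72  0.96]
```

Emit:
move_arm([
  {"x": 0,"y": 0,"z": 1.2,"rx": 0,"ry": 0,"rz": 0},
  {"x": 0,"y": 0.1,"z": 1.2,"rx": 0,"ry": 0,"rz": 0},
  {"x": 0,"y": 0.25,"z": 1.2,"rx": 0,"ry": 0,"rz": 0},
  {"x": 0,"y": 0.4,"z": 1.1,"rx": 0,"ry": 0,"rz": 0},
  {"x": 0,"y": 0.6,"z": 1.05,"rx": 0,"ry": 0,"rz": 0},
])

```text
clock: 22.18
position: [0.5118, -0.138, 0.1909]
ee_rot: [-1.242, -1.175, 1.164]
force: [3.6, 0.0, 0.4]
width: 0.267
```

Run:
```python
from h import *
to();th();plan([1.05,.9,.75,.6,.45,.3,.15,0,-.03])
```

```text
t 22.18 pos [ 0.5118 -0.138   0.1909] yaw 1.516 F [3.6 0.  0.4] T [-0.08 -0.79  0.01] w 2.45 q [-0.1   0.34  0.34  1.9  -0.14  0.91  1.83]
theta 1.008 r 0.0821 y off 0.0002
1.05 [-0.02  0.01 -0.4 ]
0.9 [-0.    0.66  1.  ]
0.75 [-0.    0.8   0.89]
0.6 [-0.    0.93  0.76]
0.45 [-0.    1.03  0.61]
0.3 [-0.    1.11  0.45]
0.15 [-0.    1.17  0.28]
0 [-0.    1.19  0.1 ]
-0.03 [ 0.    0.24 -0.  ]
```

Emit:
move_arm([
  {"x": 0,"y": 0.75,"z": 0.95,"rx": 0,"ry": 0,"rz": 0},
  {"x": 0,"y": 0.85,"z": 0.8,"rx": 0,"ry": 0,"rz": 0},
  {"x": 0,"y": 1.0,"z": 0.7,"rx": 0,"ry": 0,"rz": 0},
  {"x": 0,"y": 1.1,"z": 0.55,"rx": 0,"ry": 0,"rz": 0},
  {"x": 0,"y": 1.1,"z": 0.4,"rx": 0,"ry": 0,"rz": 0},
])

```text
clock: 22.8
position: [0.4755, -0.1361, 0.1394]
ee_rot: [-1.242, -1.175, 1.164]
force: [3.7, -1.1, 1.8]
width: 0.265
```

Run:
```python
from h import *
to();th();plan([.2,.1,0,-.05,-.1])
```

```text
t 22.8 pos [ 0.4755 -0.1361  0.1394] yaw 1.516 F [ 3.7 -1.1  1.8] T [-0.02 -1.02  0.01] w 2.43 q [-0.08  0.35  0.32  2.04 -0.16  0.76  1.86]
theta 0.22 r 0.0821 y off 0.0001
0.2 [-0.01  0.2  -0.17]
0.1 [-0.    0.79  0.13]
0 [0.   0.8  0.05]
-0.05 [ 0.    0.4  -0.01]
-0.1 [ 0.    0.4  -0.03]
```

Emit:
move_arm([
  {"x": 0,"y": 0.8,"z": 0.1,"rx": 0,"ry": 0,"rz": 0},
  {"x": 0,"y": 0.6,"z": 0.05,"rx": 0,"ry": 0,"rz": 0},
  {"x": 0,"y": 0.5,"z": 0,"rx": 0,"ry": 0,"rz": 0},
])

```text
clock: 23.18
position: [0.4735, -0.136, 0.119]
ee_rot: [-1.241, -1.174, 1.165]
force: [-5.2, 1.5, 28.5]
width: 0.267
```

Run:
```python
from h import *
to();th()
```

```text
t 23.18 pos [ 0.4735 -0.136   0.119 ] yaw 1.515 F [-5.2  1.5 28.5] T [0.49 1.13 0.04] w 2.45 q [-0.07  0.38  0.31  2.06 -0.18  0.71  1.87]
theta -0.03 r 0.0821 y off 0.0001
```

28 N at the bottom stop means the lever is closed. I release and go up.

Emit:
move_arm([
  {"x": 0,"y": 0,"z": 0,"rx": 0,"ry": 0,"rz": 0},
  {"x": 0,"y": 0,"z": 0,"rx": 0,"ry": 0,"rz": 0},
  {"x": 0,"y": 0,"z": 0,"rx": 0,"ry": 0,"rz": 0},
  {"x": 0,"y": -2.5,"z": 0,"rx": 0,"ry": 0,"rz": 0},
  {"x": 0,"y": -4,"z": 0,"rx": 0,"ry": 0,"rz": 0},
  {"x": 0,"y": -4,"z": 0,"rx": 0,"ry": 0,"rz": 0},
  {"x": -4,"y": -3,"z": 4,"rx": 0,"ry": 0,"rz": 0},
  {"x": -4,"y": -1,"z": 4,"rx": 0,"ry": 0,"rz": 0},
  {"x": 0,"y": 0,"z": 0,"rx": 0,"ry": 0,"rz": 0},
], jaw=6)

```text
clock: 24.3
position: [0.3858, -0.2116, 0.2652]
ee_rot: [-1.235, -1.171, 1.169]
force: [0.6, 0.3, 0.4]
width: 0.651
```

Run:
```python
from h import *
to()
i=foot(4,"g0").round().astype(np.uint8)
crop("side",i,255,190,135,115,5,"pics/s11.png")
i=arm.get_image("top");cv2.imwrite("pics/t11f.png",i)
crop("top",i,250,180,130,90,6,"pics/t11.png")
```

```text
t 24.3 pos [ 0.3858 -0.2116  0.2652] yaw 1.517 F [0.6 0.3 0.4] T [ 0.04 -0.05 -0.04] w 5.98 q [-0.    0.1   0.43  2.   -0.05  1.05  1.96]
```

View pics/s11.png

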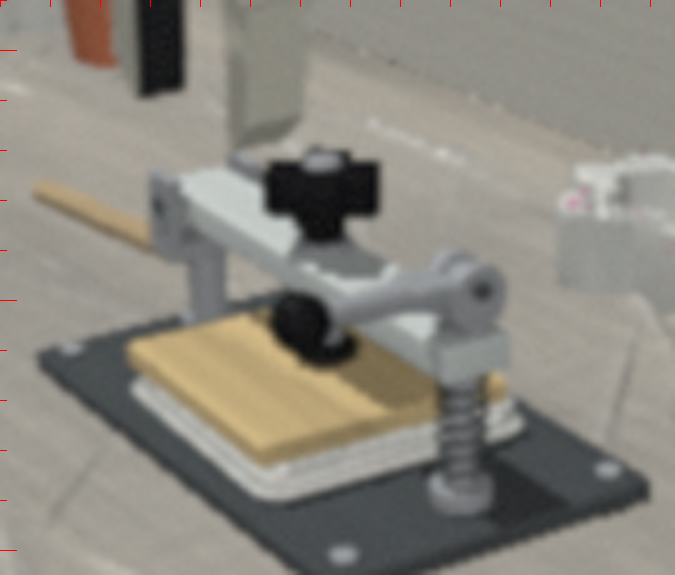

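View pics/t11f.png

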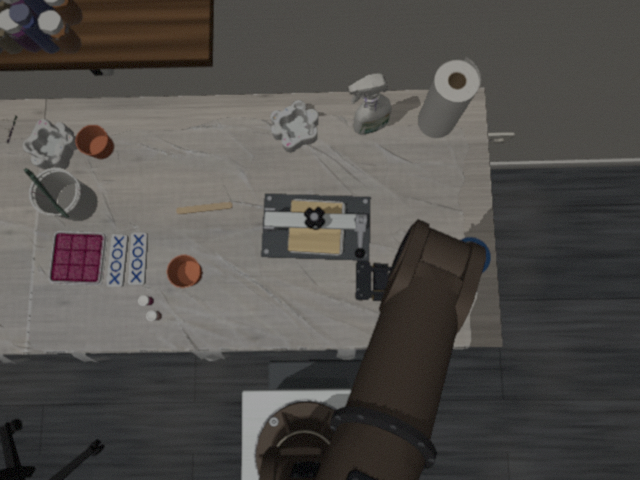

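Run:
```python
from h import *
for box in((322,258,330,264),(320,259,328,265)):
    print(box,[(r,reg("g0",r,box)) for r in("f7","f8","f5b","f4")])
a=cv2.imread("pics/top0.png");b=cv2.imread("pics/t11f.png")
def ball(i):
    m=(i.max(2)<45).astype(np.uint8);m[:245]=0;m[262:]=0;m[:,:352]=0;m[:,368:]=0
    mm=cv2.moments(m,True);return mm['m10']/mm['m00'],mm['m01']/mm['m00'],mm['m00']
def board(i):
    h=cv2.cvtColor(i,cv2.COLOR_BGR2HSV);m=((h[...,1]>70)&(h[...,0]>10)&(h[...,0]<30)&(h[...,2]>90)).astype(np.uint8)
    m[:225]=0;m[262:]=0;m[:,:280]=0;m[:,350:]=0
    mm=cv2.moments(m,True);return mm['m10']/mm['m00'],mm['m01']/mm['m00'],mm['m00']
print(ball(a),ball(b));print(board(a),board(b))
s0=cv2.imread("pics/side0.png").astype(float).mean(2);s1=np.load("pics/g0.npy").mean(2)
def sball(I):
    m=(I<45);m[:248]=0;m[262:]=0;m[:,:309]=0;m[:,322:]=0
    ys,xs=np.nonzero(m);return xs.mean(),ys.mean(),m.sum()
print("side ball",sball(s0),sball(s1))
# knob angle
i=b;m=(i.max(2)<45).astype(np.uint8); m[:, :300]=0;m[:,330:]=0;m[:200]=0;m[232:]=0
ys,xs=np.nonzero(m);cen=np.array([plane("top",(x,y),.135)[:2] for x,y in zip(xs,ys)]);d=cen-cen.mean(0)
r=np.hypot(*d.T);an=np.arctan2(d[:,1],d[:,0]);k=r>.015
f=np.angle(np.sum(r[k]**2*np.exp(4j*an[k])))/4;print("arm yaw",f,"knob",(-(f-YAW))%(np.pi/2),"+1.57")
c=cv2.resize(np.load("pics/g0.npy")[236:276,290:350],None,fx=13,fy=13,interpolation=cv2.INTER_CUBIC)
cv2.imwrite("pics/g0z.png",np.clip(c*1.5,0,255).astype(np.uint8))
D=cv2.absdiff(a,b).max(2);print("diff outside clamp, cup/stick/tape area:",[int((D[y0:y1,x0:x1]>40).sum()) for x0,y0,x1,y1 in((160,250,210,292),(170,195,240,220),(265,95,325,155))])
```

```text
(322, 258, 330, 264) [('f7', (array([-0.382,  0.011]), np.float64(0.9))), ('f8', (array([-0.487,  0.042]), np.float64(1.13))), ('f5b', (array([-0.394,  0.011]), np.float64(0.95))), ('f4', (array([-0.377,  0.091]), np.float64(0.78)))]
(320, 259, 328, 265) [('f7', (array([-0.38, -0.04]), np.float64(3.45))), ('f8', (array([-0.438, -0.041]), np.float64(1.54))), ('f5b', (array([-0.345, -0.078]), np.float64(3.39))), ('f4', (array([-0.354,  0.042]), np.float64(3.12)))]
(359.4848484848485, 252.78787878787878, 99.0) (359.86170212765956, 253.8404255319149, 94.0)
(314.18809318377913, 239.89991371872304, 1159.0) (314.10820244328096, 239.9371727748691, 1146.0)
side ball (np.float64(315.3305084745763), np.float64(254.52542372881356), np.int64(118)) (np.float64(315.3008849557522), np.float64(254.94690265486724), np.int64(113))
arm yaw -0.7108905148666865 knob 0.6578905148666865 +1.57
diff outside clamp, cup/stick/tape area: [159, 0, 0]
```

View pics/g0z.png

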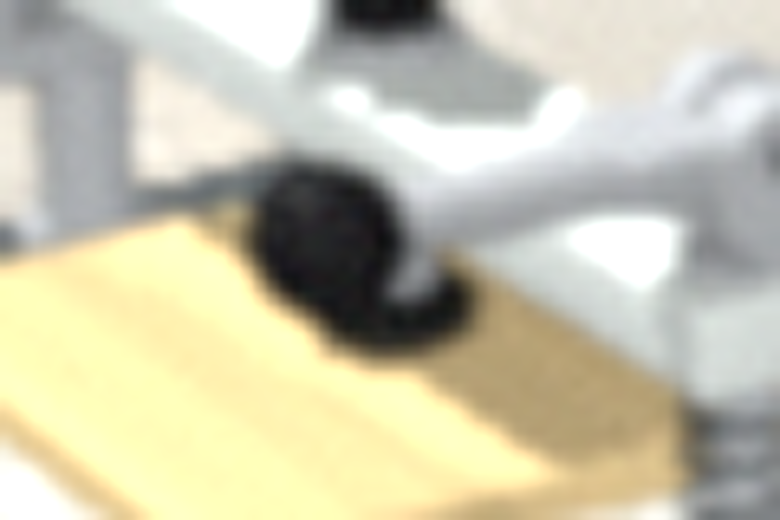

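Run:
```python
from h import *
a=cv2.imread("pics/top0.png");b=cv2.imread("pics/t11f.png");s=cv2.imread("pics/side0.png");g=cv2.imread("pics/g0.png")
f=lambda i,x,y,w,h,k:cv2.resize(i[y:y+h,x:x+w],(w*k,h*k),interpolation=cv2.INTER_CUBIC)
row1=np.hstack([f(a,155,240,65,60,6),f(b,155,240,65,60,6)])
row2=np.hstack([f(a,335,205,65,60,4),f(b,335,205,65,60,4)])
row2=cv2.copyMakeBorder(row2,0,0,0,row1.shape[1]-row2.shape[1],cv2.BORDER_CONSTANT)
cv2.imwrite("pics/cmp.png",np.clip(np.vstack([row1,row2])*1.4,0,255).astype(np.uint8)[:600])
for i in(a,b):
    h=cv2.cvtColor(i,cv2.COLOR_BGR2HSV);m=((h[...,1]>110)&((h[...,0]<14)|(h[...,0]>172))).astype(np.uint8);m[:245]=0;m[298:]=0;m[:,:155]=0;m[:,220:]=0
    mm=cv2.moments(m,True);print(mm['m10']/mm['m00'],mm['m01']/mm['m00'],mm['m00'])
```

```text
183.87123947051745 270.96389891696754 831.0
183.85543608124254 271.0776583034648 837.0
```

View pics/cmp.png

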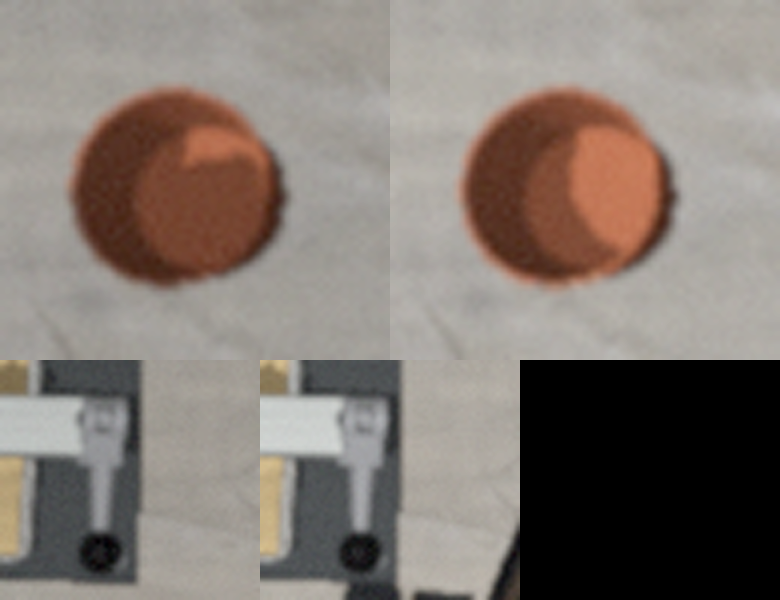

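The cup hasn't moved (the difference is only the arm's shadow), and the lever looks the same as at the start. I hand in.

Run:
```python
from cell import arm
print(arm.sign_off())
```

```text
the job is handed in; nothing more can be done
None
```

I opened the cam lever to its stop, turned the knob clockwise until the foot touched the board, then closed the lever to its stop. I handed the job in at about 24.6 s with the gripper clear of everything.

- **Knob:** it went from about 0.63 to 2.23 rad, about 1.6 rad in all. I went about 0.2 rad past first touch and turned back. The final setting is at most about 0.1 rad (0.3 mm) past just touching, by my estimate.
- **Foot:** after closing the lever the foot stands at the same height in the picture, 0.01 px from where it was with the lever open (0.08 px in the worst comparison). It was therefore already on the board, and the flip went into its spring. I could not read the spring compression directly; about 4 to 4.3 mm is my inference.
- **Lever:** I felt both stops at about 28 N. The closed lever looks as it did at the start. The measured ball centre came out 1 px lower in the top view, probably because the gripper stood next to it.
- **Surroundings:** the board's centre moved under 0.1 px and the cup's about 0.1 px, and the stick shows no change. The tape roll was partly hidden by the arm in the last top picture, so I did not check it by measurement; the arm kept well above it.

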